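# Load the air-drying box with tyre-changer jaw adapters

## Robot

A 7-joint arm with a two-finger parallel gripper is mounted at the origin on the work surface. World frame = base frame: x ahead of the robot, y to its left, z up, the work surface at z = 0. Lengths are in m, angles in rad, forces in N, time in s.
With the tool pointing down it reaches from about 0.4 to 0.925 m from the base axis. Payload 5.6 kg.
Tool frame: the origin (TCP) lies at the very end of the fingers, on their centre line; the grasp point (between the pads) lies 19 mm behind it; z points along the fingers, y is the direction in which the jaws open and shut (so a half turn about z gives the same grasp; the last joint's range is limited). The gripper opens to 85 mm and grips with 20 to 120 N. Pads are 22 mm wide; open, the fingers measure 114 mm over their backs; the gripper's body (76 mm by 85 mm) begins 54 mm behind the grasp point. The pads swing forward as they close: fully open they stand 13 mm farther back than shut.
Start: joints at [1.217, 0.468, -0.012, 1.603, 0.006, 1.071, -0.056], TCP at [0.199, -0.619, 0.231] pointing down, gripper open.
Joint ranges: [-2.53, 2.53], [-0.31, 2.02], [-1.57, 1.55], [0.28, 2.44], [-1.29, 4.43], [0.15, 1.84], [-2.92, 2.92]. Speed limits (rad/s): [2.57, 2.57, 3.14, 3.14, 3.14, 3.14, 3.14].

## Interface

Orientations are given as a 3x3 rotation matrix whose columns are the frame's x, y, z axes.
In Python, from rig import manip gives the robot as it stands. The module is installed in compiled form; this text tells all that it offers.
- The arm moves only by the tool play_rows, never from a script. Its argument "targets" is one flat list of numbers, 5 for each row, row after row: the finger opening in mm, from 0 to 85.4, then the shift along the world's x, y, z in mm, then the turn about the world's z in rad. In form: [gripper, x, y, z, twist, gripper, x, y, z, twist, ...]. A call has 1 to 5 rows; each row is the pose to reach, as a shift and turn from the pose commanded when the call began; what a row does not reach only later rows make up. A row lasts 1/12 s, in which the tool goes at most 41.7 mm and 7.16 degrees, less where a joint would pass 70% of its speed; a pose out of reach is approached as far as the arm can. A call with a gripper value outside its range is refused whole. The fingers move at their own pace and stop on an object; "newtons" is the grip in N (left out, the last holds). Time passes only in rows, so rows that repeat a pose let the fingers close. It gives the time, the measured TCP pose, the force and the opening at its end, in the units of the state.
- manip.get_obs(): the state, without advancing time (a new reading comes with each control period).
- manip.grab_frame(name): name is "side" or "top"; returns a dict with "frame" (480x640x3 uint8, red, green, blue), "fovy" (degrees; the focal length in pixels is half the picture's height over the tangent of half this angle, whatever the lens; pixels are square), "cx", "cy" (the principal point, pixels), "xyz" and "attitude" of the camera in the world. Camera axes: x right, y up, looking along -z (the intrinsics and any distortion apply to the point x, -y, -z); pixel columns grow to the right and rows downward; lengths in m; the calibration is good to about 2 mm. A picture is of the moment at which its call begins. There is no depth.
- manip.finish_job(): hands the job in, once; it reports no verdict.
The state is a dict: "clock": time; "joint_pos": joint angles; "dq": joint speeds; "effort": joint torques, N m; "tcp_pos": TCP position; "tcp_rot": TCP orientation; "force": force on the tool from outside, world axes, zero at the start; "moment": the same for the moment, N m; "width": finger opening in m.
Only numpy, scipy, OpenCV 4.12 (cv2) and the standard library are available. Lean on these libraries where they do the work, as an engineer would, in place of code of your own. Each camera call takes 0.05 s, during which the arm holds its last target.

## Task

Dry the freshly washed jaw adapters: pull the air valve's knob out (up) to its stop to shut the air off, then stand every adapter in the drying box in one neat straight row along the middle of its floor, each upright and pointing front to back, side by side with about a finger's width between neighbours. With all of them in, press the lid fully shut past its catch, and only then push the knob fully home to turn the air on; leave the tin, the wrench and the socket where they are.

Things in the scene. Friction and masses are not known exactly. Their poses are not given: they have to be found in the camera images.
- adapter1: Jaw adapter, 0.34 to 0.6 kg, all alike, 3 to 5 present. Flat dark shoe 42 mm wide (y), 18 mm thick, x -50 to +30 mm, then a nose 26 mm wide, 12 mm high, to x +50 mm. On it a bright upright rib to grip across y: 14 mm thick (y), 60 mm long (x, centred), z 18 to 59 mm. Origin: centre of the underside, z up. Starts upright on the bench, right of the box. Either end may face the box's front.
- adapter2: Jaw adapter, 0.34 to 0.6 kg, all alike, 3 to 5 present. Flat dark shoe 42 mm wide (y), 18 mm thick, x -50 to +30 mm, then a nose 26 mm wide, 12 mm high, to x +50 mm. On it a bright upright rib to grip across y: 14 mm thick (y), 60 mm long (x, centred), z 18 to 59 mm. Origin: centre of the underside, z up. Starts upright on the bench, right of the box. Either end may face the box's front.
- adapter3: Jaw adapter, 0.34 to 0.6 kg, all alike, 3 to 5 present. Flat dark shoe 42 mm wide (y), 18 mm thick, x -50 to +30 mm, then a nose 26 mm wide, 12 mm high, to x +50 mm. On it a bright upright rib to grip across y: 14 mm thick (y), 60 mm long (x, centred), z 18 to 59 mm. Origin: centre of the underside, z up. Starts upright on the bench, right of the box. Either end may face the box's front.
- adapter4: Jaw adapter, 0.34 to 0.6 kg, all alike, 3 to 5 present. Flat dark shoe 42 mm wide (y), 18 mm thick, x -50 to +30 mm, then a nose 26 mm wide, 12 mm high, to x +50 mm. On it a bright upright rib to grip across y: 14 mm thick (y), 60 mm long (x, centred), z 18 to 59 mm. Origin: centre of the underside, z up. Starts upright on the bench, right of the box. Either end may face the box's front.
- adapter5: Jaw adapter, 0.34 to 0.6 kg, all alike, 3 to 5 present. Flat dark shoe 42 mm wide (y), 18 mm thick, x -50 to +30 mm, then a nose 26 mm wide, 12 mm high, to x +50 mm. On it a bright upright rib to grip across y: 14 mm thick (y), 60 mm long (x, centred), z 18 to 59 mm. Origin: centre of the underside, z up. Starts upright on the bench, right of the box. Either end may face the box's front.
- dry_box: Grey air-drying box, fixed: 160 mm (x) by 340 mm (y), 76 mm high, open-topped under its lid; walls 10 mm, inside 140 by 320 mm; floor 8 mm thick with flat painted stripes from front to back. Origin: centre of its underside. x points from the front (robot's side) to the back (hinge), y along the length; the row runs along y at x = 0.
- lid (a joint): Lid angle, rad: 0 shut, 1.57 upright; 1.5 to 1.7 at the start. Clear plate in a steel frame, 160 mm from hinge to front edge, 340 mm long, 8 mm thick, 0.35 kg. Its stiff hinge (0.32 N m) holds it where it is left. A ball catch at mid-front resists from about 0.1 rad, is passed at about 0.04 and then holds the lid at 0; shutting past it takes about 7 N at the front edge, opening about 10 N.
- lid_hinge (a point): Point on the hinge line at the middle of the lid's length: 80 mm behind the box's centre, 76 mm above the bench. The lid's underside turns about it. With the lid shut, adapter tops stay 9 mm below it.
- lid_handle (a point): Centre of the lid's black knob: 28 mm across, its head from 16 to 33 mm above the lid's outer face on a 14 mm stem, 25 mm from the front edge at the middle of the lid; this point lies 24 mm above the outer face. With the lid open it points away from the robot.
- valve: Fixed aluminium valve block, 80 by 80 by 50 mm high, to the left of the box; origin at the centre of its underside. The knob stands on its top.
- air_knob (a joint): Knob travel straight up, m: 0 pushed home (air on), 0.020 pulled out to its stop (air off). A spring ball in the middle (between about 0.002 and 0.018) makes it snap to either end; pulling or pushing takes about 8 to 10 N.
- knob_grip (a point): Centre of the black round knob of the air valve, which is 40 mm across and 26 mm high with a vertical axis; this point is 85 mm above the bench when the knob is home, the knob's underside 22 mm above the block's top; moves with the knob.
- tin: Blue tin, 72 mm across, 100 mm high; origin at the underside. Bystander.
- wrench: Steel wrench 200 mm long lying on the bench. Bystander.
- big_socket: Steel impact socket standing on end, 54 mm across, 65 mm high; origin at the underside. Bystander.
There are look-alikes about, which are no part of the job. What is shaped like the adapter2 but pink is not meant.

How it is judged:
On the way, in this order (a step that is already met when the one before it is completed fails the run):
1. the air knob is pulled out to its stop, the lid still open (value of joint air_knob above 0.016 m and value of joint lid above 0.8 rad), for 0.2 s.
2. every adapter present stands in the box in the row, let go, with the lid still open and the knob out (all of step 1 and x of adapter1 in the frame of dry_box between -0.018 and 0.018 m and y of adapter1 in the frame of dry_box between -0.16 and 0.16 m and z of adapter1 in the frame of dry_box between 0.003 and 0.013 m and angle between each of adapter1, adapter2, adapter3, adapter4, adapter5's own z axis and vertical below 0.12 rad and angle between the x axis of each of adapter1, adapter2, adapter3, adapter4, adapter5 and the x axis of dry_box, either way round below 0.2 rad and linear speed of each of adapter1, adapter2, adapter3, adapter4, adapter5 below 0.03 m/s and x of adapter2 in the frame of dry_box between -0.018 and 0.018 m and y of adapter2 in the frame of dry_box between -0.16 and 0.16 m and z of adapter2 in the frame of dry_box between 0.003 and 0.013 m and x of adapter3 in the frame of dry_box between -0.018 and 0.018 m and y of adapter3 in the frame of dry_box between -0.16 and 0.16 m and z of adapter3 in the frame of dry_box between 0.003 and 0.013 m and x of adapter4 in the frame of dry_box between -0.018 and 0.018 m and y of adapter4 in the frame of dry_box between -0.16 and 0.16 m and z of adapter4 in the frame of dry_box between 0.003 and 0.013 m and x of adapter5 in the frame of dry_box between -0.018 and 0.018 m and y of adapter5 in the frame of dry_box between -0.16 and 0.16 m and z of adapter5 in the frame of dry_box between 0.003 and 0.013 m and horizontal distance between adapter1 and adapter2 above 0.047 m and horizontal distance between each of adapter1, adapter2 and adapter3 above 0.047 m and horizontal distance between each of adapter1, adapter2, adapter3 and adapter4 above 0.047 m and horizontal distance between each of adapter1, adapter2, adapter3, adapter4 and adapter5 above 0.047 m and contact force between each of adapter1, adapter2, adapter3, adapter4, adapter5 and the fingers below 0.1 N), for 0.2 s.
3. the lid is shut past its catch with the knob still out (value of joint lid below 0.025 rad and value of joint air_knob above 0.016 m), for 0.2 s.
4. the knob is pushed fully home with the lid shut (value of joint air_knob below 0.003 m and value of joint lid below 0.025 rad), for 0.2 s.
At the end, for the whole second after the job is handed in: Every adapter present rests upright on the box floor (tilt under 0.12 rad), within 18 mm of the box's lengthwise middle line, within 0.2 rad of pointing front to back, neighbours' centres over 47 mm apart (they are 42 mm wide); lid under 0.025 rad; knob under 3 mm (all of step 4 and x of adapter1 in the frame of dry_box between -0.018 and 0.018 m and y of adapter1 in the frame of dry_box between -0.16 and 0.16 m and z of adapter1 in the frame of dry_box between 0.003 and 0.013 m and angle between each of adapter1, adapter2, adapter3, adapter4, adapter5's own z axis and vertical below 0.12 rad and angle between the x axis of each of adapter1, adapter2, adapter3, adapter4, adapter5 and the x axis of dry_box, either way round below 0.2 rad and linear speed of each of adapter1, adapter2, adapter3, adapter4, adapter5 below 0.03 m/s and x of adapter2 in the frame of dry_box between -0.018 and 0.018 m and y of adapter2 in the frame of dry_box between -0.16 and 0.16 m and z of adapter2 in the frame of dry_box between 0.003 and 0.013 m and x of adapter3 in the frame of dry_box between -0.018 and 0.018 m and y of adapter3 in the frame of dry_box between -0.16 and 0.16 m and z of adapter3 in the frame of dry_box between 0.003 and 0.013 m and x of adapter4 in the frame of dry_box between -0.018 and 0.018 m and y of adapter4 in the frame of dry_box between -0.16 and 0.16 m and z of adapter4 in the frame of dry_box between 0.003 and 0.013 m and x of adapter5 in the frame of dry_box between -0.018 and 0.018 m and y of adapter5 in the frame of dry_box between -0.16 and 0.16 m and z of adapter5 in the frame of dry_box between 0.003 and 0.013 m and horizontal distance between adapter1 and adapter2 above 0.047 m and horizontal distance between each of adapter1, adapter2 and adapter3 above 0.047 m and horizontal distance between each of adapter1, adapter2, adapter3 and adapter4 above 0.047 m and horizontal distance between each of adapter1, adapter2, adapter3, adapter4 and adapter5 above 0.047 m and velocity of joint lid between -0.05 and 0.05 rad/s); the robot touches nothing.
It fails at once if the tin is moved more than 30 mm or tipped (distance of tin from where it was at the start of the episode above 0.03 m or angle between tin's own z axis and vertical above 0.5 rad).
It fails at once if the wrench is moved more than 30 mm or tipped (distance of wrench from where it was at the start of the episode above 0.03 m).
It fails at once if the big_socket is moved more than 30 mm or tipped (distance of big_socket from where it was at the start of the episode above 0.03 m or angle between big_socket's own z axis and vertical above 0.5 rad).
Of adapter1, adapter2, adapter3, adapter4, adapter5 only 3 to 5 are there at a start; the rules pass over those that are not, and their reading is None.
At some moment in a run one of adapter1, adapter2, adapter3, adapter4, adapter5 may be knocked a few centimetres aside while the robot is not near it.
Once in a run the grip may slacken for a moment while it holds something.
It also fails if it takes over 210 s, if anything falls off the work surface, if the arm or the gripper's body presses on something with over 40 N, if the wrist force passes 120 N, or if a joint passes its speed limit or range.

## Working session

There is one attempt and no reset: what is moved stays moved. The work goes in short steps, Python scripts to look and compute and a tool call to move; the robot and the scene stay as the last step left them, time stands still between calls to the robot, and variables do not carry over. Pictures are saved under pics/ and viewed, and the job is handed in when it is done.

Besides the shell and the picture viewer there is one more tool, called after "Request:" as name(argument=value, ...) on one line, values as JSON. play_rows: Moves the arm, as the interface text tells. Its arguments: {"type":"object","properties":{"targets":{"type":"array","items":{"type":"number"}},"newtons":{"type":"number"}},"required":["targets"]}

```bash
mkdir -p pics
cat > h.py <<'E'
import numpy as np, cv2, json
from rig import manip
def grab(n,name):
    f=manip.grab_frame(n)
    cv2.imwrite(f'pics/{name}.png',f['frame'][:,:,::-1]); 
    d={k:(np.array(v).tolist() if not isinstance(v,(str,float,int)) else v) for k,v in f.items() if k!='frame'}
    json.dump(d,open(f'pics/{name}.json','w'))
    return f
E
python3 - <<'E'
from h import *
for n in('side','top'):
    f=grab(n,n+'0'); print({k:v for k,v in f.items() if k!='frame'})
o=manip.get_obs(); print(o)
E
```

```text
{'fovy': 46.657061094227004, 'cx': 321.59816143998233, 'cy': 245.18420906183036, 'xyz': array([0.47672667, 0.89766399, 0.89882871]), 'attitude': array([[-0.9995265 ,  0.01088351, -0.02878053],
       [-0.02881192, -0.65935843,  0.75127647],
       [-0.01080016,  0.75174997,  0.6593598 ]])}
{'fovy': 48.59456543729062, 'cx': 310.828635922852, 'cy': 238.15860093625054, 'xyz': array([ 0.22548861, -0.00378943,  1.40744104]), 'attitude': array([[ 1.07995478e-02,  9.76848021e-01, -2.13661679e-01],
       [-9.99938647e-01,  1.10766413e-02,  9.97370318e-05],
       [ 2.46408171e-03,  2.13647493e-01,  9.76907712e-01]])}
{'clock': 0.1, 'joint_pos': array([ 1.21699973,  0.46830154, -0.01157711,  1.60353796,  0.00601724,
        1.07140098, -0.05628891]), 'dq': array([ 0.00084648, -0.00030208, -0.00021057, -0.00187746, -0.00010711,
        0.00032018,  0.00122869]), 'effort': array([ 9.25433160e-04, -5.33524024e+01,  2.15202378e-02, -2.51964551e+01,
        1.14830388e-02,  4.34821399e-03, -2.45265517e-05]), 'tcp_pos': array([ 0.19854434, -0.61840441,  0.23042286]), 'tcp_rot': array([[ 9.52111014e-01,  3.05751899e-01, -6.27664438e-04],
       [ 3.05752510e-01, -9.52109863e-01,  1.48716916e-03],
       [-1.42900706e-04, -1.60786012e-03, -9.99998697e-01]]), 'force': array([ 0.04991679,  0.46841277, -0.3293028 ]), 'moment': array([-0.02218232, -0.05673899, -0.03713413]), 'width': 0.08541731780302161}
```

View pics/top0.png

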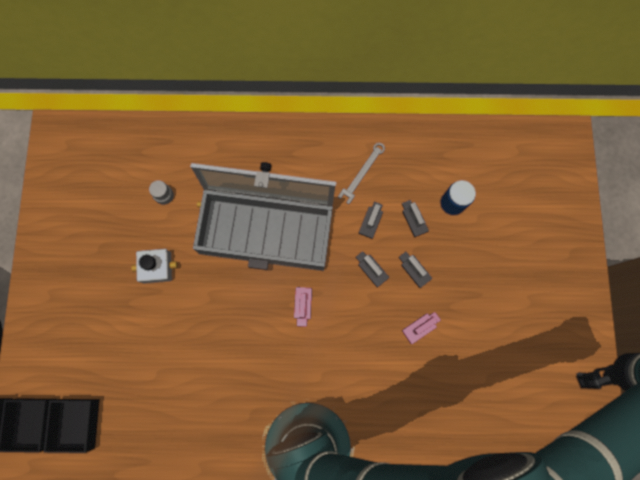

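View pics/side0.png

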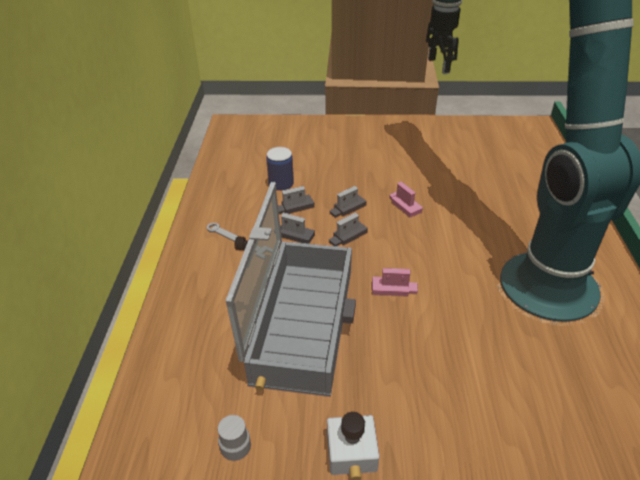

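```bash
cat >> h.py <<'E'
def cal(f):
    F=240/np.tan(np.radians(f['fovy'])/2); return F
def ray(f,u,v):
    F=cal(f); d=np.array([(u-f['cx'])/F,-(v-f['cy'])/F,-1.0]); return np.array(f['xyz']),np.array(f['attitude'])@d
def onz(f,u,v,z):
    c,d=ray(f,u,v); return (c+d*(z-c[2])/d[2])
def proj(f,p):
    F=cal(f); q=np.array(f['attitude']).T@(np.array(p)-np.array(f['xyz'])); return np.array([f['cx']+F*q[0]/-q[2], f['cy']-F*q[1]/-q[2]])
def load(name):
    f=json.load(open(f'pics/{name}.json')); f['frame']=cv2.imread(f'pics/{name}.png')[:,:,::-1]; return f
def crop(f,u0,v0,u1,v1,s,name):
    c=cv2.resize(f['frame'][v0:v1,u0:u1],None,fx=s,fy=s,interpolation=cv2.INTER_CUBIC); cv2.imwrite(f'pics/{name}.png',c[:,:,::-1])
E
python3 - <<'E'
from h import *
f=load('top0'); crop(f,340,180,490,300,5,'ct0'); crop(f,120,150,345,285,3.5,'cb0')
f=load('side0'); crop(f,260,140,430,310,4,'cs0')
E
```

```text
(no output)
```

View pics/ct0.png

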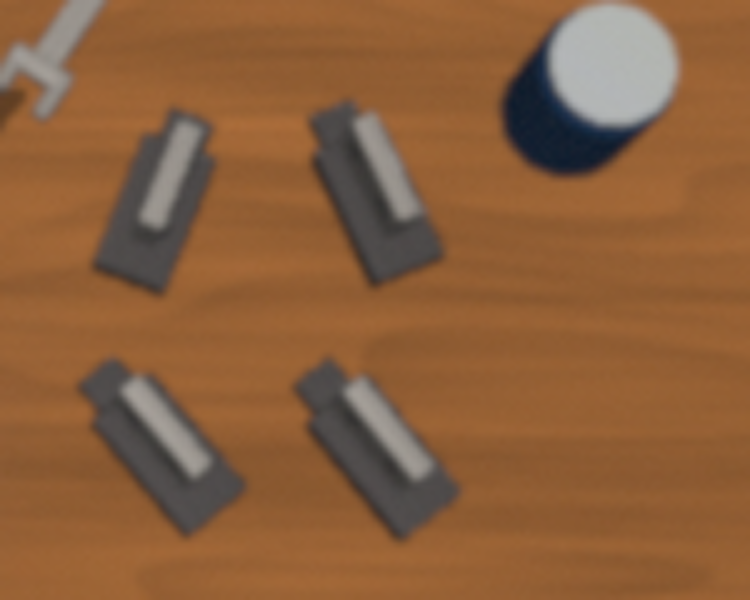

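View pics/cb0.png

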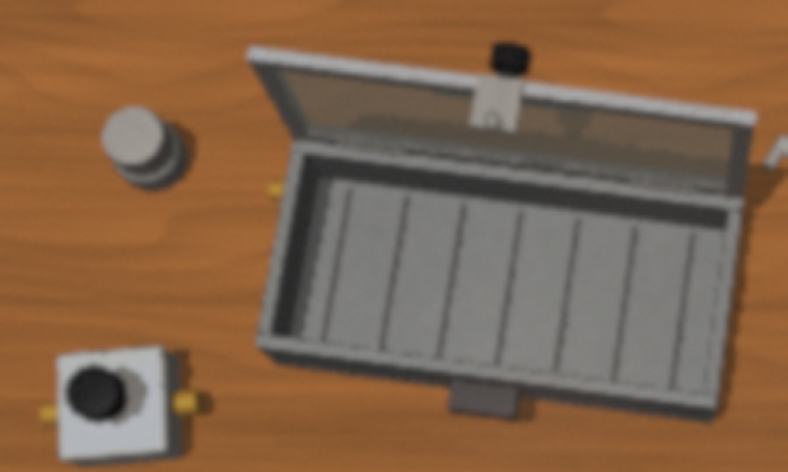

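View pics/cs0.png

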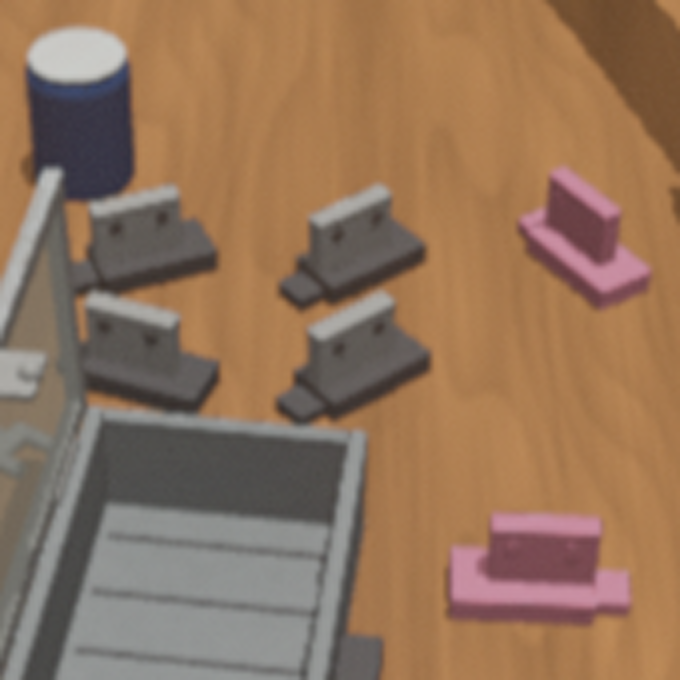

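Run:
```python
from h import *
f=load('top0'); s=load('side0')
P=[onz(f,120+u/3.5,150+v/3.5,.076) for u,v in [(258,343),(718,402),(743,203),(298,145)]]
P=np.array(P); print(P.round(4)); print([np.linalg.norm(P[i]-P[(i+1)%4]).round(4) for i in range(4)])
print('centre',P.mean(0), 'proj side',[proj(s,p).round(1) for p in P])
d=(P[1]-P[0])+(P[2]-P[3]); print('yaw(x axis)',np.arctan2(d[0],-d[1]))
d2=P[3]-P[0]+P[2]-P[1]; print('yaw2',np.arctan2(d2[1],d2[0]))
hsv=cv2.cvtColor(np.ascontiguousarray(f['frame']),cv2.COLOR_RGB2HSV)
roi=np.zeros((480,640),np.uint8); roi[195:300,355:440]=1
m=((hsv[...,1]<60)&(hsv[...,2]>110)).astype(np.uint8)*roi
n,l,st,ce=cv2.connectedComponentsWithStats(m)
for i in range(1,n):
    if st[i,4]<20: continue
    pts=np.argwhere(l==i)[:,::-1].astype(np.float32)
    W=np.array([onz(f,u,v,.059) for u,v in pts])[:,:2]
    r=cv2.minAreaRect((W*1000).astype(np.float32)); c=W.mean(0); 
    ev,V=np.linalg.eigh(np.cov(W.T)); a=V[:,1]; a=a*np.sign(a[0])
    print(ce[i].round(1),st[i,4],'c',c.round(4),'rect',np.round(r[0],1),np.round(r[1],1),'yaw',np.arctan2(a[1],a[0]).round(3),'side',proj(s,[*c,.059]).round(1))
# valve top, white
roi=np.zeros((480,640),np.uint8); roi[240:290,125:175]=1
m=((hsv[...,1]<40)&(hsv[...,2]>150)).astype(np.uint8)*roi
m=cv2.morphologyEx(m,cv2.MORPH_CLOSE,np.ones((15,15)))
pts=np.argwhere(m>0)[:,::-1].astype(np.float32)
W=np.array([onz(f,u,v,.05) for u,v in pts])[:,:2]; r=cv2.minAreaRect((W*1000).astype(np.float32)); print('valve',r)
roi[:]=0; roi[250:275,135:160]=1
m=(hsv[...,2]<60).astype(np.uint8)*roi
pts=np.argwhere(m>0)[:,::-1]; print('knob',pts.mean(0),len(pts),onz(f,*pts.mean(0),.095))
```

```text
[[ 0.4876  0.2947  0.076 ]
 [ 0.4478 -0.041   0.076 ]
 [ 0.5975 -0.0588  0.076 ]
 [ 0.6385  0.2735  0.076 ]]
[np.float64(0.338), np.float64(0.1507), np.float64(0.3348), np.float64(0.1524)]
centre [0.542847   0.11711186 0.076     ] proj side [array([330.2, 368.6]), array([350.5, 245.2]), array([284.5, 239.3]), array([247.7, 357.6])]
yaw(x axis) -0.12047481341394772
yaw2 -0.12874248763173926
[417.  212.9] 115 c [ 0.5916 -0.2819] rect [ 592.1 -281.8] [59.8 13.9] yaw 0.422 side [293.9 188.2]
[373.6 214.3] 116 c [ 0.5864 -0.168 ] rect [ 586.4 -167.8] [14.1 59.2] yaw -0.375 side [293.  215.5]
[372.7 264.6] 126 c [ 0.4527 -0.1635] rect [ 452.5 -163.7] [60.3 14.1] yaw 0.693 side [347.8 217.1]
[417.4 265.2] 134 c [ 0.4524 -0.2784] rect [ 452.6 -278.5] [59.8 15.3] yaw 0.656 side [347.7 189.5]
valve ((448.3708801269531, 407.237060546875), (76.49116516113281, 75.2771987915039), 5.463100910186768)
knob [147.54545455 262.16477273] 176 [0.44646255 0.40368383 0.095     ]
```

Run:
```python
from h import *
f=load('top0'); crop(f,190,180,265,255,8,'cbl'); crop(f,265,190,340,280,8,'cbr')
```

```text
(no output)
```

View pics/cbl.png

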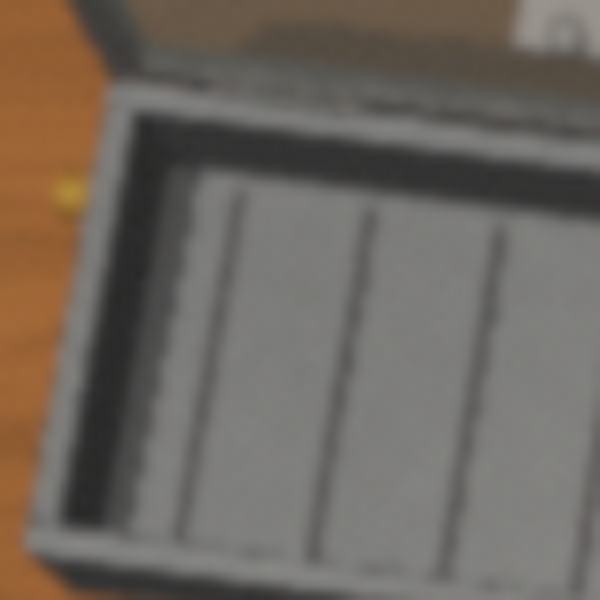

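View pics/cbr.png

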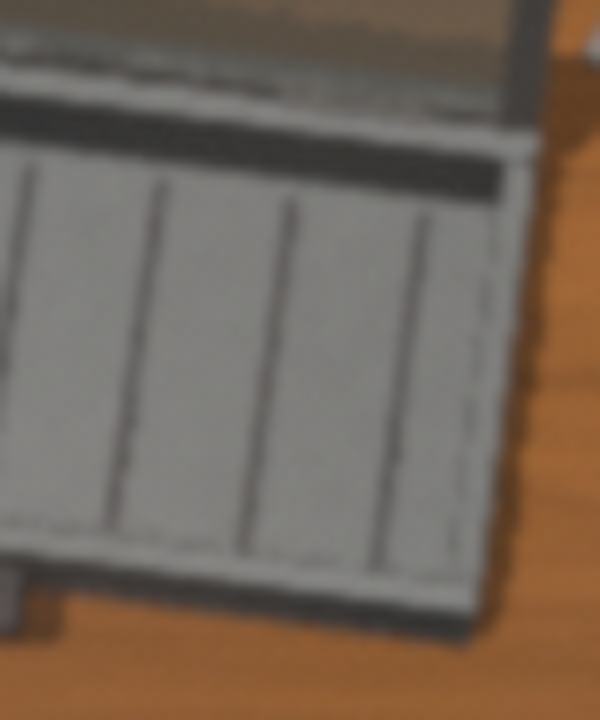

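Run:
```python
from h import *
f=load('top0'); s=load('side0')
P=np.array([onz(f,u,v,.076) for u,v in [(193.6,248.6),(324.2,266.3),(332.4,206.5),(204,190.4)]])
print(P.round(4)); print([np.linalg.norm(P[i]-P[(i+1)%4]).round(4) for i in range(4)])
print('centre',P.mean(0), 'proj side',[proj(s,p).round(1) for p in P])
d=(P[1]-P[0])+(P[2]-P[3]); print('yaw',np.arctan2(d[0],-d[1]))
crop(s,220,230,370,400,4,'csb')
```

```text
[[ 0.486   0.2949  0.076 ]
 [ 0.4441 -0.0386  0.076 ]
 [ 0.6015 -0.0591  0.076 ]
 [ 0.6413  0.2767  0.076 ]]
[np.float64(0.3361), np.float64(0.1588), np.float64(0.3381), np.float64(0.1563)]
centre [0.54322694 0.1184666  0.076     ] proj side [array([331.1, 368.7]), array([352.2, 245.9]), array([282.8, 239.2]), array([246., 359.])]
yaw -0.12156768617349216
```

View pics/csb.png

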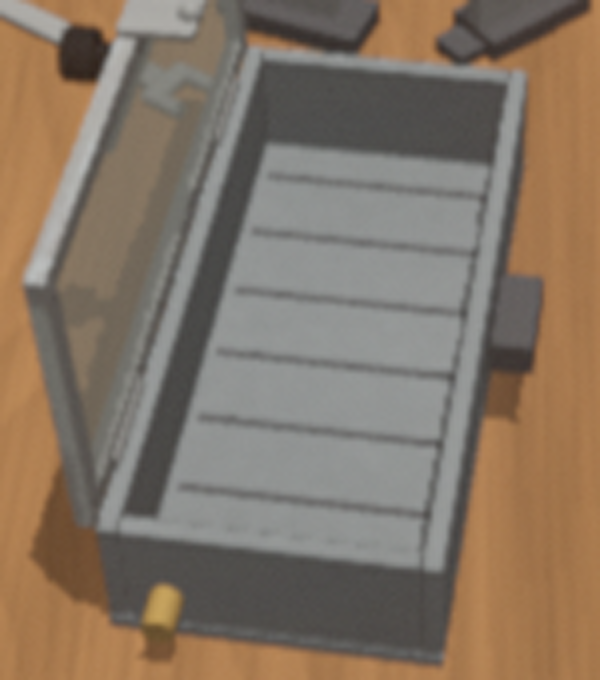

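Request:
play_rows(targets=[85,110,160,40,0,85,110,160,40,0,85,110,160,40,0,85,110,160,40,0,85,110,160,40,0], newtons=60)

```text
clock: 0.52
tcp_pos: [0.3107, -0.4557, 0.2716]
tcp_rot: [[0.951, 0.308, 0.001], [0.308, -0.951, 0.001], [0.001, -0.001, -1.0]]
force: [0.5, 0.2, 0.4]
width: 0.0853
```

Request:
play_rows(targets=[85,120,165,0,0,85,120,165,0,0,85,120,165,0,0,85,120,165,0,0,85,120,165,0,0])

```text
clock: 0.93
tcp_pos: [0.4298, -0.2913, 0.2713]
tcp_rot: [[0.952, 0.307, 0.0], [0.307, -0.952, 0.0], [0.0, -0.0, -1.0]]
force: [-0.4, 0.2, -0.1]
width: 0.0854
```

Request:
play_rows(targets=[85,20,200,0,0,85,20,200,0,0,85,20,200,0,0,85,20,200,0,0,85,20,200,0,0])

```text
clock: 1.35
tcp_pos: [0.4483, -0.0907, 0.2712]
tcp_rot: [[0.952, 0.308, -0.0], [0.308, -0.952, 0.0], [-0.0, -0.0, -1.0]]
force: [0.5, 0.3, -1.0]
width: 0.0851
```

Request:
play_rows(targets=[85,0,205,0,0,85,0,205,0,0,85,0,205,0,0,85,0,205,0,0,85,0,205,0,0])

```text
clock: 1.77
tcp_pos: [0.448, 0.1134, 0.2713]
tcp_rot: [[0.952, 0.306, 0.0], [0.306, -0.952, -0.0], [0.0, 0.0, -1.0]]
force: [2.3, -0.4, -1.0]
width: 0.0852
```

Request:
play_rows(targets=[85,0,200,0,0,85,0,200,0,0,85,0,200,0,0,85,0,200,0,0,85,0,200,0,0])

```text
clock: 2.18
tcp_pos: [0.4478, 0.3142, 0.2711]
tcp_rot: [[0.952, 0.307, -0.001], [0.307, -0.952, 0.001], [-0.0, -0.001, -1.0]]
force: [0.7, -0.1, -0.4]
width: 0.0849
```

Request:
play_rows(targets=[85,-1,93,-70,0,85,-1,93,-120,0,85,-1,93,-120,0,85,-1,93,-120,0,85,-1,93,-120,0])

```text
clock: 2.6
tcp_pos: [0.4437, 0.4049, 0.1452]
tcp_rot: [[0.951, 0.31, -0.009], [0.31, -0.951, -0.004], [-0.01, 0.001, -1.0]]
force: [-1.2, -0.2, -0.4]
width: 0.0848
```

Run:
```python
from h import *
f=grab('top','t1'); s=grab('side','s1')
o=manip.get_obs(); print(o['tcp_pos'],o['joint_pos'].round(2))
print(proj(f,o['tcp_pos']),proj(s,o['tcp_pos']))
crop(s,260,350,440,480,4,'cs1'); crop(f,90,210,210,310,6,'ct1')
```

```text
[0.44695917 0.40392065 0.15033279] [-0.36  0.56 -0.58  1.76  0.37  0.93 -2.35]
[140.59877053 258.04930049] [355.14760214 398.19852557]
```

View pics/cs1.png

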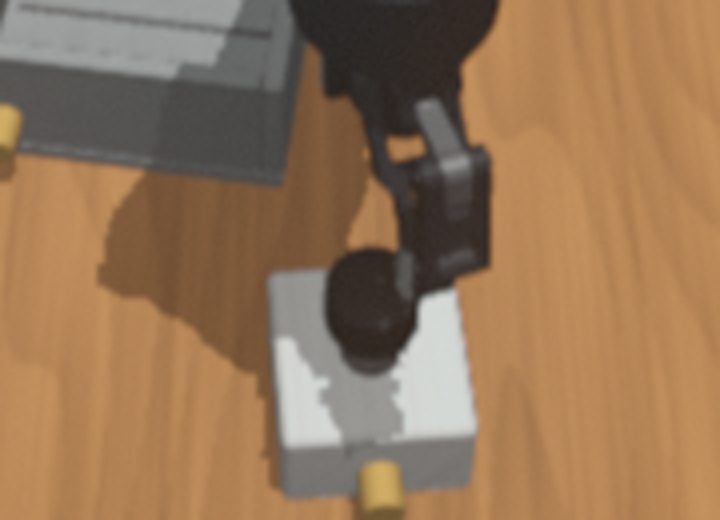

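View pics/ct1.png

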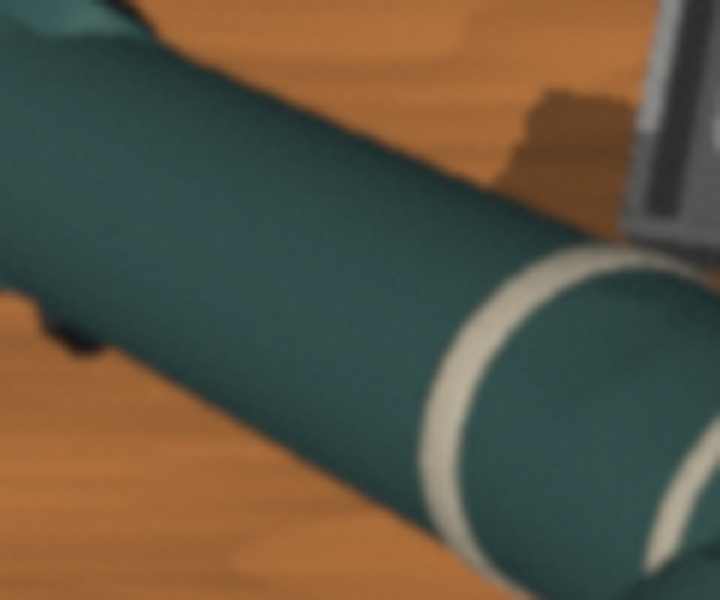

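Run:
```python
from h import *
f=load('top0'); s=load('side0')
print(proj(s,[.4465,.4037,.098]))
t=np.array([.447,.404,.150]); j=np.array([-.307,.952,0])
for d in (.043,.057): print('near finger tip',d,proj(s,t+j*d),proj(s,t+j*d+[0,0,.013]))
crop(s,310,390,400,480,7,'ck')
```

```text
[354.49157526 416.58093401]
near finger tip 0.043 [364.39990154 422.22877643] [364.75029585 417.47056534]
near finger tip 0.057 [367.57427129 430.38836973] [367.96245952 425.65683029]
```

View pics/ck.png

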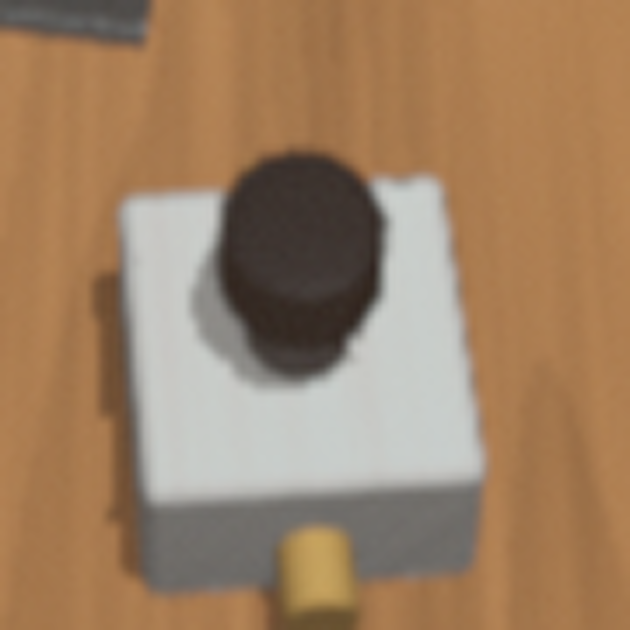

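Run:
```python
from h import *
f=load('top0'); s=load('side0')
P=np.array([onz(s,310+u/7,390+v/7,.05) for u,v in [(122,198),(440,180),(484,470),(150,500)]]); print(P.round(4),P.mean(0)); print([np.linalg.norm(P[i]-P[(i+1)%4]).round(4) for i in range(4)])
crop(f,120,230,190,300,8,'cv')
def tri(a,b):
    c1,d1=ray(f,*a);c2,d2=ray(s,*b)
    A=np.stack([d1,-d2],1); t=np.linalg.lstsq(A,c2-c1,rcond=None)[0]
    p,q=c1+d1*t[0],c2+d2*t[1]; return (p+q)/2,np.linalg.norm(p-q)
print('box FL',tri((193.6,248.6),(330.8,372.5)));print('FR',tri((324.2,266.3),(351,248)));print('BR',tri((332.4,206.5),(282,242.5)));print('BL',tri((204,190.4),(245,362)))
print('knob',tri((147.5,262.2),(353.1,422.4)))
for a,b in [((417,212.9),(293.7,190)),((373.6,214.3),(293.5,217.5)),((372.7,264.6),(347.5,219.5)),((417.4,265.2),(347.5,191))]: print(tri(a,b))
```

```text
[[0.4909 0.3784 0.05  ]
 [0.4132 0.3717 0.05  ]
 [0.4062 0.4466 0.05  ]
 [0.4829 0.4556 0.05  ]] [0.44829456 0.41308722 0.05      ]
[np.float64(0.078), np.float64(0.0752), np.float64(0.0773), np.float64(0.0777)]
box FL (array([0.48706828, 0.29682312, 0.06764626]), np.float64(0.0011967063929089344))
FR (array([ 0.44591986, -0.03891346,  0.06914954]), np.float64(0.0014594439522109615))
BR (array([ 0.60412404, -0.05944379,  0.06577112]), np.float64(0.0005320252253506512))
BL (array([0.64358681, 0.27815212, 0.06891962]), np.float64(0.00014775173164457297))
knob (array([0.44821653, 0.40670602, 0.08546664]), np.float64(0.0004858966333466678))
(array([ 0.59284689, -0.28314726,  0.05263814]), np.float64(0.0006180424756024345))
(array([ 0.58664852, -0.16843428,  0.05279936]), np.float64(0.002614301365680316))
(array([ 0.4536852 , -0.16452647,  0.05091204]), np.float64(0.0007036443265742955))
(array([ 0.45300879, -0.27955518,  0.05340693]), np.float64(0.0006661473724573025))
```

View pics/cv.png

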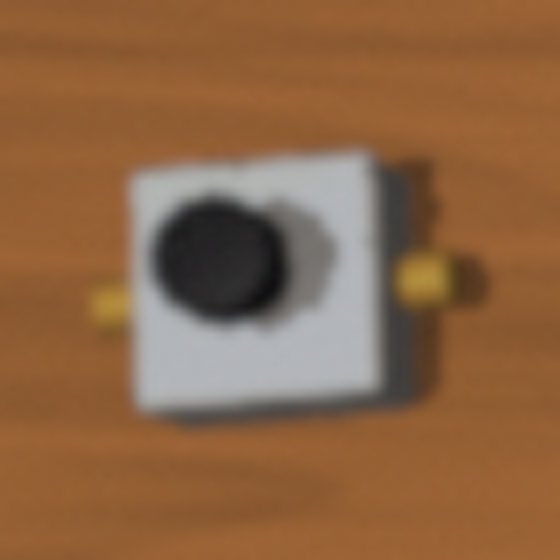

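Request:
play_rows(targets=[85,0,3,-40,0,85,0,3,-79,0,85,0,3,-79,0,85,0,3,-79,0,85,0,3,-79,0])

```text
clock: 3.12
tcp_pos: [0.4494, 0.4078, 0.0754]
tcp_rot: [[0.952, 0.305, 0.003], [0.305, -0.952, 0.002], [0.004, -0.001, -1.0]]
force: [1.1, 0.7, 0.6]
width: 0.0848
```

Request:
play_rows(targets=[35,0,0,0,0,35,0,0,0,0,35,0,0,0,0,35,0,0,0,0,35,0,0,0,0], newtons=40)

```text
clock: 3.53
tcp_pos: [0.448, 0.4093, 0.0744]
tcp_rot: [[0.952, 0.307, 0.002], [0.307, -0.952, 0.004], [0.003, -0.003, -1.0]]
force: [-1.9, 1.9, 6.8]
width: 0.0388
```

Request:
play_rows(targets=[35,0,0,0,0,35,0,0,10,0,35,0,0,18,0,35,0,0,24,0,35,0,0,24,0], newtons=70)

```text
clock: 3.95
tcp_pos: [0.4478, 0.4091, 0.0949]
tcp_rot: [[0.952, 0.307, 0.0], [0.307, -0.952, 0.005], [0.002, -0.005, -1.0]]
force: [4.4, 10.5, -19.1]
width: 0.0374
```

Request:
play_rows(targets=[35,0,0,0,0,35,0,0,0,0])

```text
clock: 4.12
tcp_pos: [0.4478, 0.4091, 0.0949]
tcp_rot: [[0.952, 0.307, 0.0], [0.307, -0.952, 0.005], [0.002, -0.004, -1.0]]
force: [5.4, 9.4, -17.5]
width: 0.0375
```

Request:
play_rows(targets=[85,0,0,-1,0,85,0,0,-1,0,85,0,0,-1,0,85,0,0,-1,0,85,0,0,20,0])

```text
clock: 4.53
tcp_pos: [0.4463, 0.4049, 0.1135]
tcp_rot: [[0.952, 0.306, -0.005], [0.306, -0.952, -0.005], [-0.006, 0.003, -1.0]]
force: [-0.4, -0.7, -0.0]
width: 0.085
```

Request:
play_rows(targets=[85,0,-20,40,0,85,0,-50,80,0,85,0,-90,120,0,85,0,-125,140,0,85,0,-160,140,0])

```text
clock: 4.95
tcp_pos: [0.4485, 0.2624, 0.2567]
tcp_rot: [[0.951, 0.308, 0.006], [0.308, -0.951, 0.003], [0.006, -0.001, -1.0]]
force: [1.5, -0.8, 1.1]
width: 0.0848
```

Run:
```python
from h import *
s=grab('side','s2'); f=grab('top','t2')
crop(s,310,370,400,480,5,'cs2'); crop(f,340,180,490,300,4,'ct2')
o=manip.get_obs(); print(o['tcp_pos'],o['clock'],o['joint_pos'].round(2))
```

```text
[0.45030906 0.25478797 0.25506966] 5.05 [-0.03  0.29 -0.65  1.87  0.21  1.05 -2.04]
```

View pics/cs2.png

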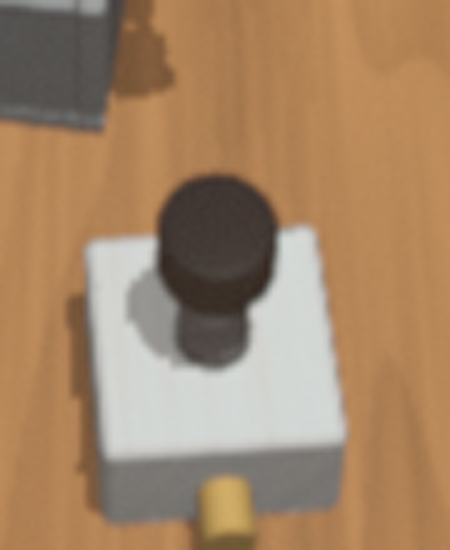

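View pics/t2.png

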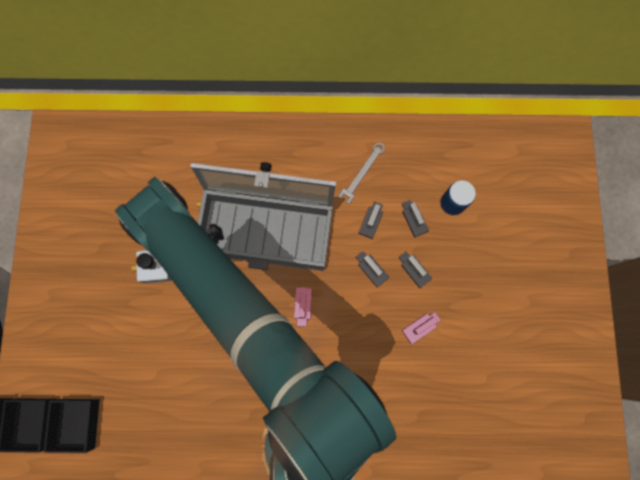

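Request:
play_rows(targets=[60,1,-205,0,0.2,60,1,-205,0,0.38,60,1,-205,0,0.38,60,1,-205,0,0.38,60,1,-205,0,0.38])

```text
clock: 5.47
tcp_pos: [0.4483, 0.0702, 0.2529]
tcp_rot: [[0.768, 0.64, 0.001], [0.64, -0.768, -0.0], [0.0, 0.001, -1.0]]
force: [1.3, -0.3, 0.0]
width: 0.06
```

Request:
play_rows(targets=[60,2,-205,0,0,60,2,-205,-40,0,60,2,-205,-80,0,60,2,-205,-100,0,60,2,-205,-100,0])

```text
clock: 5.88
tcp_pos: [0.4507, -0.1139, 0.1699]
tcp_rot: [[0.771, 0.637, 0.002], [0.637, -0.771, -0.002], [0.001, 0.003, -1.0]]
force: [1.5, 0.0, 0.7]
width: 0.0599
```

Run:
```python
from h import *
s=grab('side','s3'); f=grab('top','t3')
crop(s,260,120,440,260,4,'cs3')
o=manip.get_obs(); print(o['tcp_pos'],o['clock'],o['joint_pos'].round(2),o['tcp_rot'].round(3))
```

```text
[ 0.44733518 -0.11680722  0.16643781] 5.9833 [ 0.6   0.29 -0.48  2.08  0.18  0.82 -0.88] [[ 0.776  0.631 -0.007]
 [ 0.631 -0.776  0.   ]
 [-0.006 -0.005 -1.   ]]
```

View pics/cs3.png

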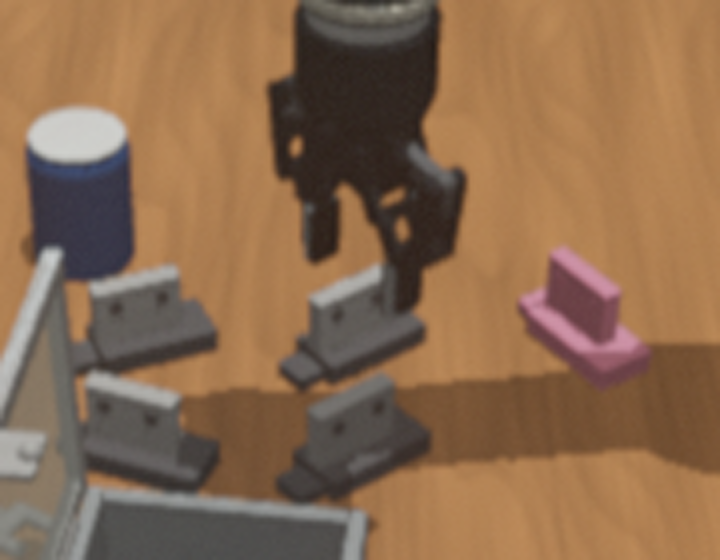

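View pics/t3.png

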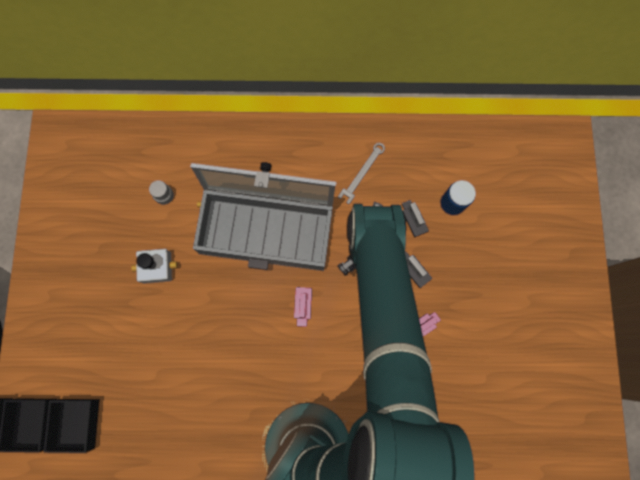

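Run:
```python
from h import *
s=load('side0')
t=np.array([.4473,-.1168,.1664]); j=np.array([.631,-.776,0])
for k in (0,.006): print([proj(s,t+j*d+[0,0,k]).round(1) for d in(-.037,0,.037)])
```

```text
[array([362.2, 200.2]), array([351.4, 192.4]), array([341. , 184.9])]
[array([362.3, 198. ]), array([351.4, 190.2]), array([341. , 182.7])]
```

Run:
```python
from h import *
s=load('side0')
for n,b in zip('CBAD',[(293.7,190),(293.5,217.5),(347.5,219.5),(347.5,191)]): print(n,onz(s,*b,.059).round(4))
hsv=cv2.cvtColor(np.ascontiguousarray(s['frame']),cv2.COLOR_RGB2HSV)
roi=np.zeros((480,640),np.uint8); roi[183:240,278:375]=1
m=((hsv[...,1]<60)&(hsv[...,2]>135)).astype(np.uint8)*roi
n,l,st,ce=cv2.connectedComponentsWithStats(m)
for i in range(1,n):
    if st[i,4]>20: print(ce[i].round(1),st[i],onz(s,*ce[i],.059).round(4))
```

```text
C [ 0.5917 -0.2741  0.059 ]
B [ 0.5846 -0.16    0.059 ]
A [ 0.4536 -0.1543  0.059 ]
D [ 0.4528 -0.2716  0.059 ]
[293.3 189.6] [282 186  23   8  78] [ 0.5929 -0.2757  0.059 ]
[347.1 190.9] [338 186  19  11  74] [ 0.4539 -0.272   0.059 ]
[292.6 216.9] [281 213  24   9  92] [ 0.587  -0.1622  0.059 ]
[347.4 218.5] [337 213  21  12  96] [ 0.4538 -0.1581  0.059 ]
```

Request:
play_rows(targets=[60,4,-30,-10,0.01,60,6,-43,-40,0.01,60,6,-43,-80,0.01,60,6,-43,-110,0.01,60,6,-43,-110,0.01])

```text
clock: 6.4
tcp_pos: [0.4529, -0.1535, 0.0556]
tcp_rot: [[0.764, 0.645, -0.009], [0.645, -0.764, 0.003], [-0.005, -0.009, -1.0]]
force: [-0.5, 1.1, -0.9]
width: 0.0597
```

Run:
```python
from h import *
s=grab('side','s4')
crop(s,300,140,420,250,6,'cs4')
o=manip.get_obs(); print(o['tcp_pos'],o['clock'],o['force'])
```

```text
[ 0.45472944 -0.15349262  0.05814713] 6.45 [ 0.2036682  -0.88430878  1.03488972]
```

View pics/cs4.png

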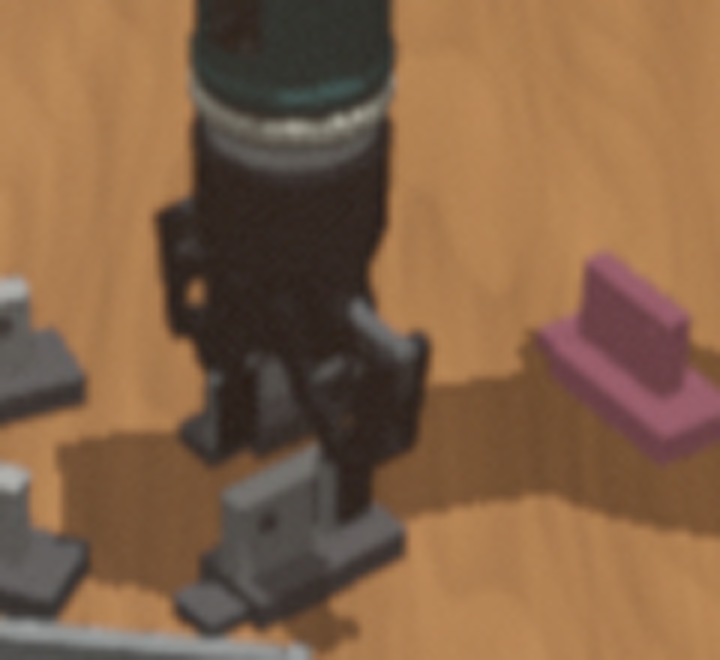

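Request:
play_rows(targets=[60,0,-6,-16,0,60,0,-6,-31,0,60,0,-6,-31,0,60,0,-6,-31,0])

```text
clock: 6.78
tcp_pos: [0.4577, -0.1605, 0.0306]
tcp_rot: [[0.764, 0.645, 0.002], [0.645, -0.764, -0.001], [0.001, 0.001, -1.0]]
force: [0.8, -0.9, 0.6]
width: 0.0599
```

Request:
play_rows(targets=[8,0,0,0,0,8,0,0,0,0,8,0,0,0,0,8,0,0,0,0,8,0,0,0,0], newtons=60)

```text
clock: 7.2
tcp_pos: [0.457, -0.1609, 0.0298]
tcp_rot: [[0.764, 0.645, 0.001], [0.645, -0.764, -0.001], [0.0, 0.001, -1.0]]
force: [-1.9, 0.8, 7.6]
width: 0.013
```

Request:
play_rows(targets=[8,0,0,30,0,8,0,0,70,0,8,0,0,110,0,8,0,30,130,-0.1,8,10,65,130,-0.2])

```text
clock: 7.62
tcp_pos: [0.4675, -0.0989, 0.163]
tcp_rot: [[0.883, 0.469, 0.006], [0.469, -0.883, -0.004], [0.003, 0.006, -1.0]]
force: [1.5, -0.4, -5.0]
width: 0.0132
```

Run:
```python
from h import *
s=grab('side','s5')
crop(s,240,100,440,300,4,'cs5')
o=manip.get_obs(); print(o['tcp_pos'],o['clock'],o['force'],o['width'],o['tcp_rot'].round(3))
```

```text
[ 0.46956976 -0.08778718  0.16177196] 7.6667 [ 3.52366108  7.94550124 -3.60820143] 0.01300566824278533 [[ 0.881  0.474  0.007]
 [ 0.474 -0.881  0.003]
 [ 0.008  0.001 -1.   ]]
```

View pics/cs5.png

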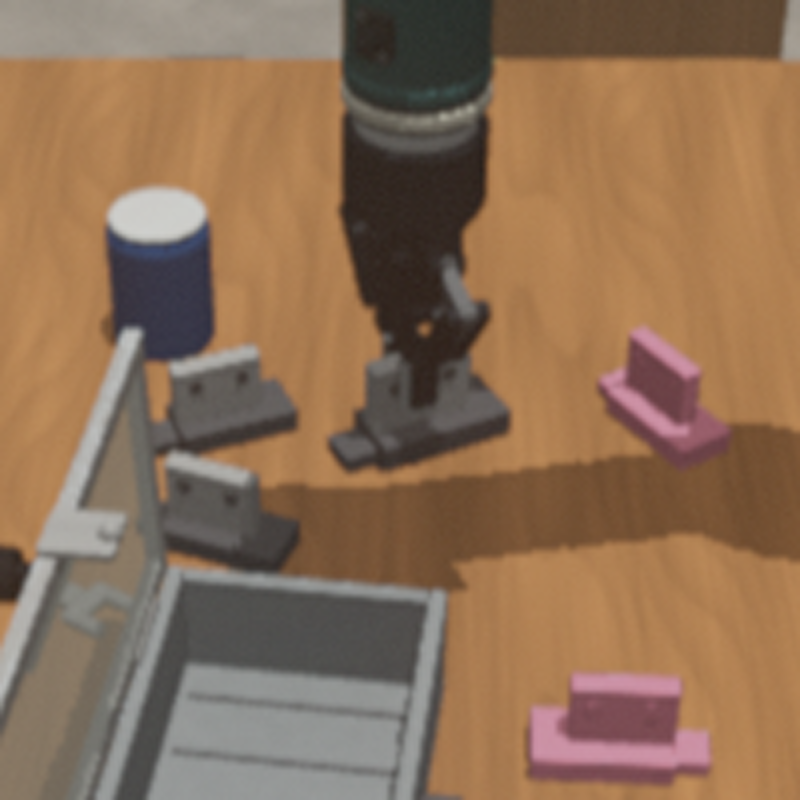

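Request:
play_rows(targets=[8,20,35,0,-0.1,8,40,70,0,-0.2,8,50,105,0,-0.3,8,60,140,0,-0.4,8,70,175,0,-0.5])

```text
clock: 8.08
tcp_pos: [0.5359, 0.0805, 0.158]
tcp_rot: [[1.0, -0.003, -0.002], [-0.003, -1.0, -0.0], [-0.002, 0.0, -1.0]]
force: [1.0, 0.1, -4.8]
width: 0.013
```

Request:
play_rows(targets=[8,10,40,0,-0.1,8,16,80,0,-0.115,8,16,123,0,-0.115,8,16,123,0,-0.115,8,16,123,0,-0.115])

```text
clock: 8.5
tcp_pos: [0.5506, 0.2062, 0.1579]
tcp_rot: [[0.994, -0.106, -0.003], [-0.106, -0.994, 0.001], [-0.003, -0.001, -1.0]]
force: [-0.1, -0.7, -4.2]
width: 0.0131
```

Run:
```python
from h import *
s=grab('side','s6')
crop(s,220,180,400,400,3.5,'cs6')
o=manip.get_obs(); print(o['tcp_pos'],o['clock'],o['force'],o['width'],np.arctan2(o['tcp_rot'][1,1],o['tcp_rot'][0,1]),o['joint_pos'].round(2))
```

```text
[0.55118547 0.20304769 0.15771007] 8.55 [ 0.63386383  0.22676253 -4.44857964] 0.01314290190946921 -1.6811108292992607 [-0.12  0.48 -0.37  1.8   0.22  0.9  -2.27]
```

View pics/cs6.png

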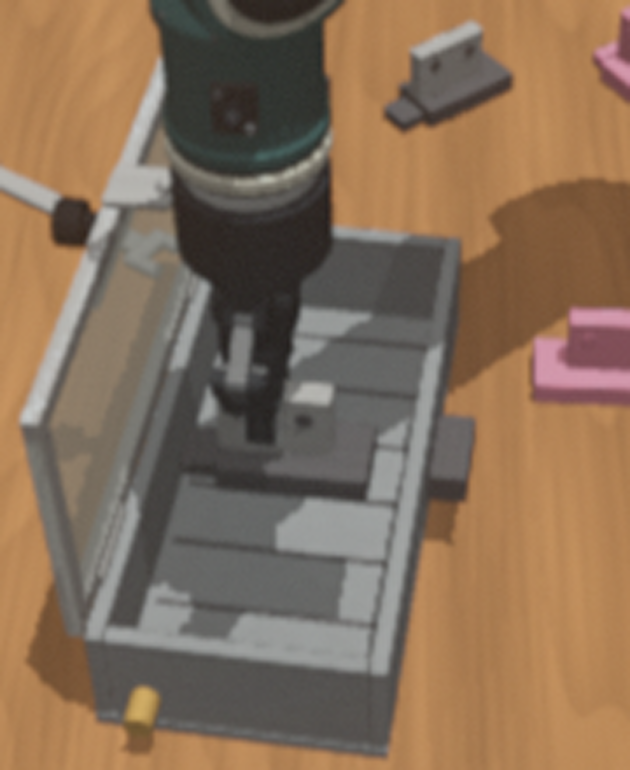

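Request:
play_rows(targets=[8,5,7,-30,-0.01,8,5,7,-65,-0.01,8,5,7,-95,-0.01,8,5,7,-112,-0.01,8,5,7,-114,-0.01])

```text
clock: 8.97
tcp_pos: [0.5546, 0.2051, 0.0404]
tcp_rot: [[0.992, -0.126, -0.008], [-0.126, -0.992, -0.004], [-0.008, 0.006, -1.0]]
force: [0.5, 0.2, -4.7]
width: 0.0133
```

Request:
play_rows(targets=[8,0,0,-2,0,8,0,0,-4,0,8,0,0,-5,0])

```text
clock: 9.22
tcp_pos: [0.5587, 0.2088, 0.0413]
tcp_rot: [[0.992, -0.125, 0.002], [-0.125, -0.992, 0.001], [0.002, -0.001, -1.0]]
force: [-0.5, 0.4, -3.8]
width: 0.013
```

Request:
play_rows(targets=[8,-1,0,-2,0,8,-1,0,-4,0,8,-1,0,-4,0])

```text
clock: 9.47
tcp_pos: [0.5574, 0.2093, 0.0378]
tcp_rot: [[0.992, -0.124, 0.002], [-0.124, -0.992, 0.0], [0.002, -0.0, -1.0]]
force: [-1.0, -1.5, 4.7]
width: 0.0134
```

Request:
play_rows(targets=[36,0,0,0,0,36,0,0,0,0,36,0,0,0,0,36,0,0,20,0,36,0,0,55,0])

```text
clock: 9.88
tcp_pos: [0.5539, 0.2079, 0.0881]
tcp_rot: [[0.992, -0.124, -0.007], [-0.124, -0.992, -0.003], [-0.007, 0.003, -1.0]]
force: [0.6, 0.3, -0.6]
width: 0.0358
```

Request:
play_rows(targets=[36,0,0,40,0,36,0,-30,80,0,36,0,-70,90,0,36,0,-105,90,0,36,0,-140,90,0])

```text
clock: 10.3
tcp_pos: [0.5576, 0.0669, 0.1832]
tcp_rot: [[0.992, -0.124, 0.004], [-0.124, -0.992, -0.001], [0.004, 0.0, -1.0]]
force: [-0.1, -0.6, 0.1]
width: 0.036
```

Run:
```python
from h import *
s=grab('side','s7'); f=grab('top','t7')
crop(s,220,180,400,400,3.5,'cs7')
o=manip.get_obs(); print(o['tcp_pos'],o['clock'],o['force'],o['width'],np.arctan2(o['tcp_rot'][1,1],o['tcp_rot'][0,1]))
```

```text
[0.55714094 0.06103289 0.18136115] 10.4 [-1.28150919  0.64460161  0.08408758] 0.035805302921302004 -1.7054878037175067
```

View pics/cs7.png

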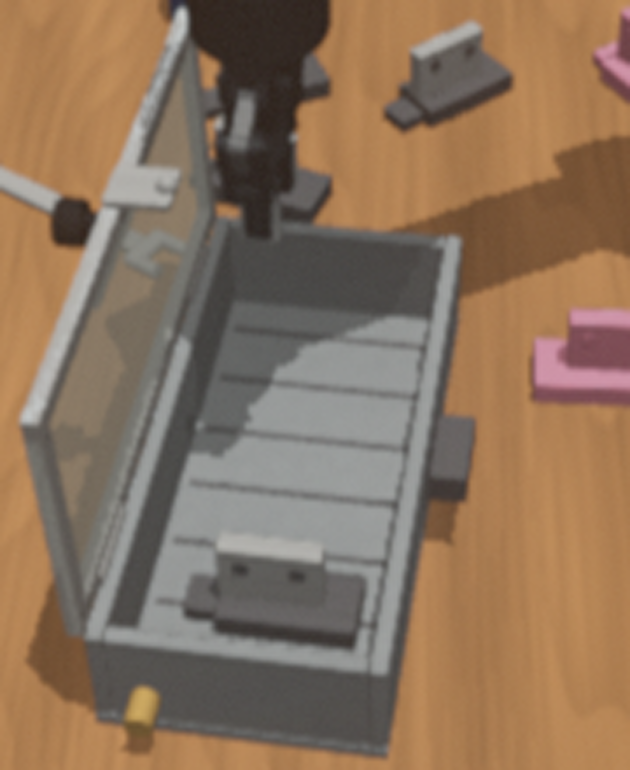

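View pics/t7.png

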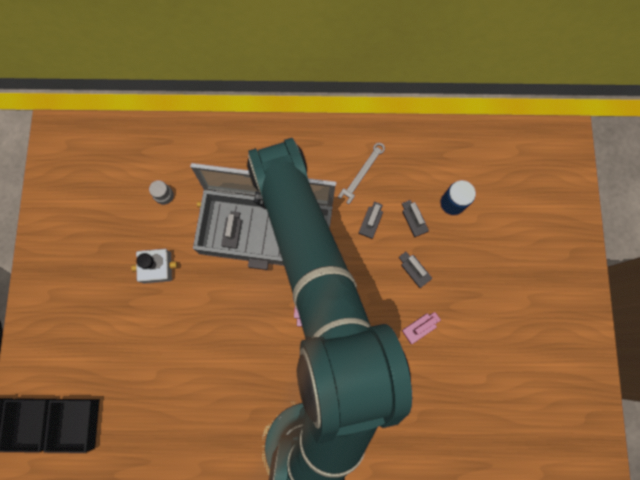

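```bash
cat >> h.py <<'E'
def ribs(f,roi,z,vmin=110):
    u0,v0,u1,v1=roi
    hsv=cv2.cvtColor(np.ascontiguousarray(f['frame']),cv2.COLOR_RGB2HSV)
    M=np.zeros((480,640),np.uint8); M[v0:v1,u0:u1]=1
    m=((hsv[...,1]<60)&(hsv[...,2]>vmin)).astype(np.uint8)*M
    n,l,st,ce=cv2.connectedComponentsWithStats(m); R=[]
    for i in range(1,n):
        if st[i,4]<25: continue
        W=np.array([onz(f,u,v,z) for u,v in np.argwhere(l==i)[:,::-1]])[:,:2]
        r=cv2.minAreaRect((W*1000).astype(np.float32)); c=W.mean(0); ev,V=np.linalg.eigh(np.cov(W.T)); a=V[:,1]*np.sign(V[0,1])
        R.append((c,np.arctan2(a[1],a[0]),r[1])); print(ce[i].round(1),st[i,4],'c',c.round(4),'yaw',np.arctan2(a[1],a[0]).round(3),np.round(r[1],1))
    return R
def boxf(p,c=(.5432,.1185),yaw=-.1216):
    d=np.array(p[:2])-c; return np.array([np.cos(yaw)*d[0]+np.sin(yaw)*d[1],-np.sin(yaw)*d[0]+np.cos(yaw)*d[1]])
E
python3 - <<'E'
from h import *
f=load('t7')
ribs(f,(355,195,440,300),.059)
for r in ribs(f,(220,208,246,236),.067,140): print(boxf(r[0]).round(4))
crop(f,190,180,265,275,7,'ct7')
E
```

```text
[417.  213.1] 122 c [ 0.5909 -0.2819] yaw 0.413 [60.4 14.4]
[373.6 214.2] 124 c [ 0.5867 -0.168 ] yaw -0.387 [14.5 60.7]
[417.4 265.3] 140 c [ 0.4523 -0.2784] yaw 0.664 [61.4 15.8]
[228.9 224.9] 91 c [0.5516 0.2089] yaw -0.114 [11.4 54.6]
[-0.0026  0.0908]
```

View pics/ct7.png

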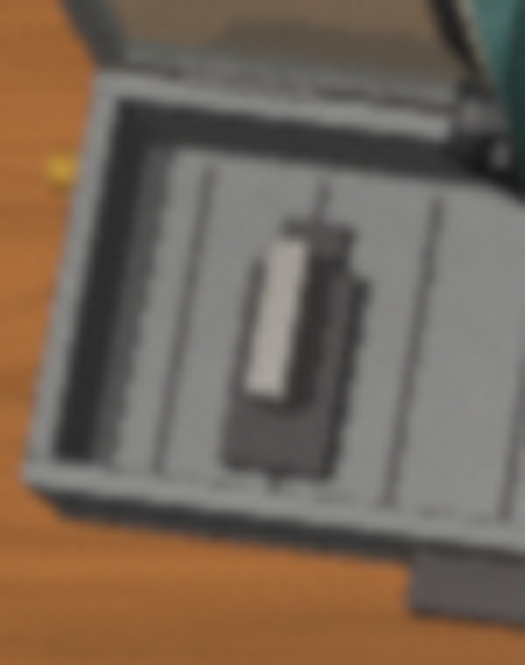

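Request:
play_rows(targets=[50,-10,-40,0,-0.1,50,-10,-80,0,-0.2,50,-10,-120,0,-0.246,50,-5,-160,0,-0.246,50,0,-200,0,-0.246])

```text
clock: 10.82
tcp_pos: [0.5565, -0.1322, 0.1813]
tcp_rot: [[0.933, -0.361, 0.001], [-0.361, -0.933, -0.0], [0.001, -0.0, -1.0]]
force: [1.9, -0.5, 0.4]
width: 0.0499
```

Request:
play_rows(targets=[50,30,-26,-20,0,50,30,-26,-60,0,50,30,-26,-90,0,50,30,-26,-110,0,50,30,-26,-110,0])

```text
clock: 11.23
tcp_pos: [0.5833, -0.1558, 0.066]
tcp_rot: [[0.932, -0.362, -0.009], [-0.362, -0.932, 0.002], [-0.009, 0.001, -1.0]]
force: [-0.4, -0.3, -0.2]
width: 0.0498
```

Run:
```python
from h import *
s=grab('side','s8'); 
crop(s,220,130,400,280,4,'cs8')
o=manip.get_obs(); print(o['tcp_pos'],o['clock'],o['force'],o['width'],np.arctan2(o['tcp_rot'][1,1],o['tcp_rot'][0,1]))
```

```text
[ 0.58499956 -0.15600871  0.0686868 ] 11.2833 [0.41398385 0.41045146 0.77328976] 0.04996797877857979 -1.9405000812571938
```

View pics/cs8.png

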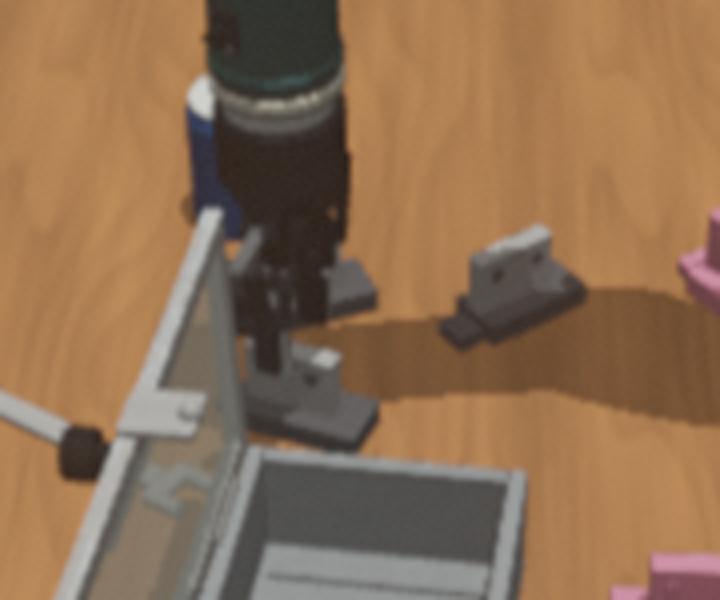

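Request:
play_rows(targets=[50,0,-9,-3,-0.01,50,0,-9,-25,-0.01,50,0,-9,-40,-0.01,50,0,-9,-40,-0.01,50,0,-9,-40,-0.01])

```text
clock: 11.7
tcp_pos: [0.5873, -0.1665, 0.0322]
tcp_rot: [[0.928, -0.372, 0.001], [-0.372, -0.928, -0.001], [0.002, -0.0, -1.0]]
force: [1.2, 0.3, -0.5]
width: 0.0499
```

Request:
play_rows(targets=[8,0,0,0,0,8,0,0,0,0,8,0,0,0,0,8,0,0,0,0,8,0,0,0,0])

```text
clock: 12.12
tcp_pos: [0.5875, -0.1665, 0.0324]
tcp_rot: [[0.928, -0.372, 0.002], [-0.372, -0.928, -0.001], [0.002, 0.0, -1.0]]
force: [-1.3, -1.6, 5.7]
width: 0.0128
```

Request:
play_rows(targets=[8,0,0,30,0,8,0,0,70,0,8,-15,0,105,0.05,8,-38,10,130,0.12,8,-45,45,130,0.24])

```text
clock: 12.53
tcp_pos: [0.5411, -0.1281, 0.1654]
tcp_rot: [[0.989, -0.146, 0.005], [-0.146, -0.989, -0.007], [0.006, 0.006, -1.0]]
force: [0.8, -0.7, -4.8]
width: 0.0129
```

Request:
play_rows(targets=[8,0,40,0,0.02,8,0,80,0,0.02,8,0,120,0,0.02,8,0,160,0,0.02,8,2,200,0,0.02])

```text
clock: 12.95
tcp_pos: [0.5419, 0.0806, 0.1603]
tcp_rot: [[0.993, -0.12, -0.002], [-0.12, -0.993, -0.001], [-0.002, 0.001, -1.0]]
force: [1.5, -0.2, -4.4]
width: 0.013
```

Run:
```python
from h import *
s=grab('side','s9'); 
crop(s,220,180,400,400,3.5,'cs9')
o=manip.get_obs(); print(o['tcp_pos'],o['clock'],o['force'],o['width'],np.arctan2(o['tcp_rot'][1,1],o['tcp_rot'][0,1]))
```

```text
[0.54202094 0.09238314 0.16104503] 13.0 [ 1.79044842 11.15983463 -4.43152436] 0.0132453985287852 -1.6801026859389347
```

View pics/cs9.png

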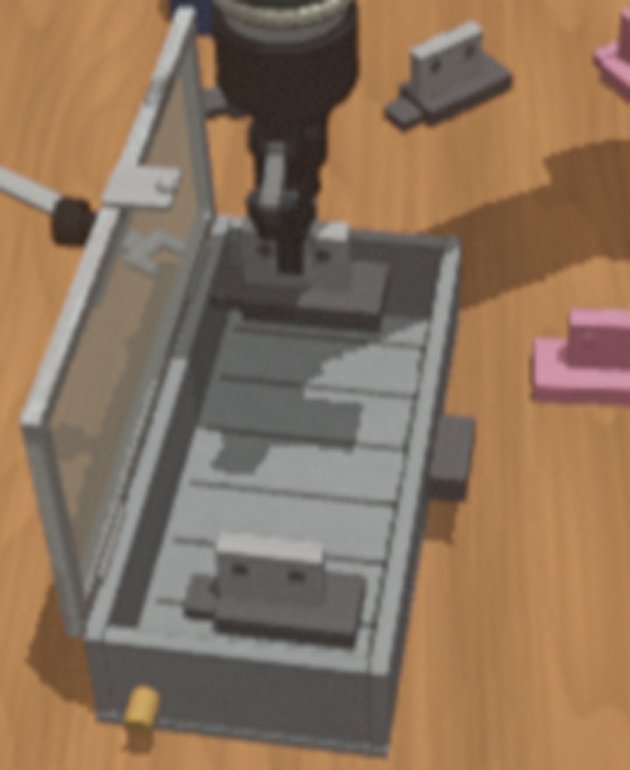

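Request:
play_rows(targets=[8,3,30,0,-0.012,8,7,57,-10,-0.012,8,7,57,-45,-0.012,8,7,57,-80,-0.012,8,7,57,-100,-0.012])

```text
clock: 13.42
tcp_pos: [0.5476, 0.1356, 0.0571]
tcp_rot: [[0.991, -0.13, -0.006], [-0.13, -0.991, -0.002], [-0.006, 0.002, -1.0]]
force: [-0.2, -0.8, -6.3]
width: 0.0128
```

Request:
play_rows(targets=[8,0,0,-12,0,8,0,0,-16,0,8,0,0,-18,0,8,0,0,-18,0])

```text
clock: 13.75
tcp_pos: [0.5513, 0.1362, 0.0436]
tcp_rot: [[0.991, -0.132, 0.001], [-0.132, -0.991, 0.0], [0.001, -0.001, -1.0]]
force: [1.0, -0.5, -5.2]
width: 0.0133
```

Request:
play_rows(targets=[8,-2,7,1,0,8,-2,13,1,0,8,-2,13,1,0,8,-2,13,-2,0,8,-2,13,-4,0])

```text
clock: 14.17
tcp_pos: [0.5491, 0.1495, 0.0403]
tcp_rot: [[0.991, -0.132, 0.001], [-0.132, -0.991, -0.0], [0.001, -0.0, -1.0]]
force: [-8.7, -1.3, 27.6]
width: 0.0128
```

Request:
play_rows(targets=[8,0,0,-1,0,8,0,0,-2,0])

```text
clock: 14.33
tcp_pos: [0.549, 0.1495, 0.0403]
tcp_rot: [[0.991, -0.132, 0.001], [-0.132, -0.991, -0.001], [0.001, 0.001, -1.0]]
force: [-11.7, -3.6, 32.1]
width: 0.0131
```

Request:
play_rows(targets=[8,0,0,3,0,36,0,0,4,0,36,0,0,4,0,36,0,0,4,0,36,0,0,30,0])

```text
clock: 14.75
tcp_pos: [0.5456, 0.1478, 0.0631]
tcp_rot: [[0.991, -0.132, -0.008], [-0.132, -0.991, -0.002], [-0.008, 0.003, -1.0]]
force: [-0.7, -0.7, -0.3]
width: 0.0362
```

Request:
play_rows(targets=[36,0,0,40,0,36,0,-30,80,0,36,-5,-70,90,0,36,-10,-105,90,0,36,-10,-140,90,0])

```text
clock: 15.17
tcp_pos: [0.5386, 0.0067, 0.1585]
tcp_rot: [[0.991, -0.132, 0.003], [-0.132, -0.991, -0.001], [0.003, 0.001, -1.0]]
force: [0.2, -1.0, -0.5]
width: 0.0363
```

Run:
```python
from h import *
s=grab('side','s10'); f=grab('top','t10')
crop(s,220,180,400,400,3.5,'cs10')
o=manip.get_obs(); print(o['tcp_pos'],o['clock'],o['force'],o['width'],np.arctan2(o['tcp_rot'][1,1],o['tcp_rot'][0,1]))
ribs(f,(355,195,440,300),.059)
for r in ribs(f,(215,208,270,240),.067,140): print(boxf(r[0]).round(4))
```

```text
[0.53858373 0.00114504 0.15700559] 15.2667 [ 0.1415756   0.30737536 -0.27435909] 0.03576188166830018 -1.7137482454028943
[417.  213.1] 119 c [ 0.591  -0.2819] yaw 0.41 [59.7 14.4]
[417.4 265.3] 141 c [ 0.4522 -0.2785] yaw 0.668 [61.4 15.8]
[364.3 281.5] 121 c [ 0.4088 -0.1415] yaw 1.11 [70.9 20.6]
[229.  224.9] 87 c [0.5514 0.2087] yaw -0.123 [10.7 54.4]
[252.2 226.8] 88 c [0.5472 0.1483] yaw -0.129 [11.1 56. ]
[-0.0028  0.0905]
[0.0004 0.03  ]
```

View pics/cs10.png

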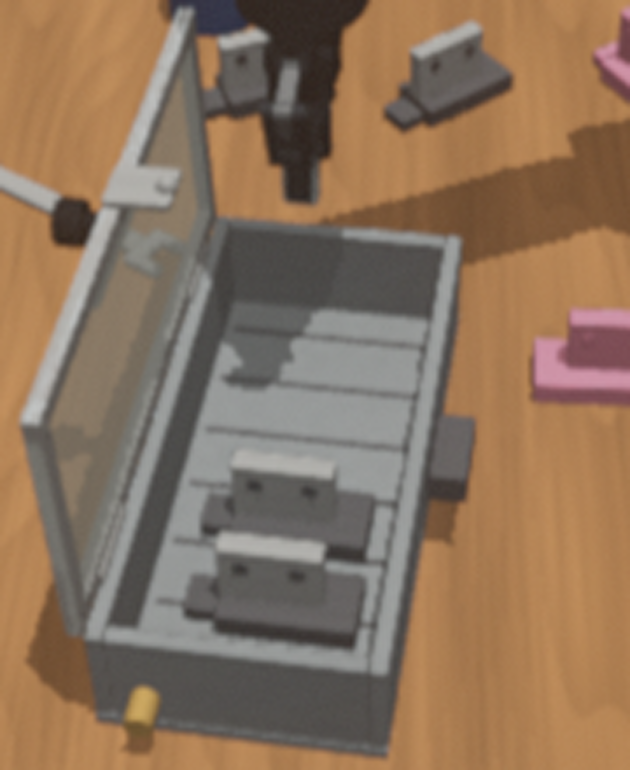

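View pics/t10.png

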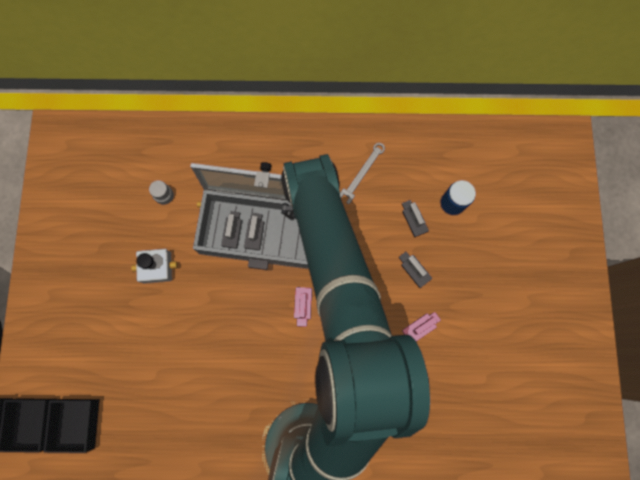

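Request:
play_rows(targets=[50,0,-40,0,0.11,50,0,-80,0,0.22,50,0,-120,0,0.33,50,10,-160,0,0.44,50,30,-195,0,0.55])

```text
clock: 15.68
tcp_pos: [0.5669, -0.1889, 0.1567]
tcp_rot: [[0.913, 0.409, -0.002], [0.409, -0.913, -0.001], [-0.002, 0.0, -1.0]]
force: [0.9, 0.7, -0.1]
width: 0.0502
```

Request:
play_rows(targets=[50,23,-40,0,0,50,23,-78,-30,0,50,23,-78,-65,0,50,23,-78,-85,0,50,23,-78,-85,0])

```text
clock: 16.1
tcp_pos: [0.5876, -0.2637, 0.0658]
tcp_rot: [[0.915, 0.404, -0.009], [0.404, -0.915, 0.004], [-0.007, -0.007, -1.0]]
force: [-1.0, 1.2, 0.4]
width: 0.0503
```

Run:
```python
from h import *
s=grab('side','s11'); 
crop(s,220,110,400,260,4,'cs11')
o=manip.get_obs(); print(o['tcp_pos'],o['clock'],o['force'],o['width'],np.arctan2(o['tcp_rot'][1,1],o['tcp_rot'][0,1]))
print('tin',onz(load('top0'),461,191,.1))
```

```text
[ 0.58976491 -0.26291714  0.06891425] 16.15 [-0.25913895 -0.14671113  0.23325381] 0.05003768457595773 -1.153251289650503
tin [ 0.63983372 -0.3883828   0.1       ]
```

View pics/cs11.png

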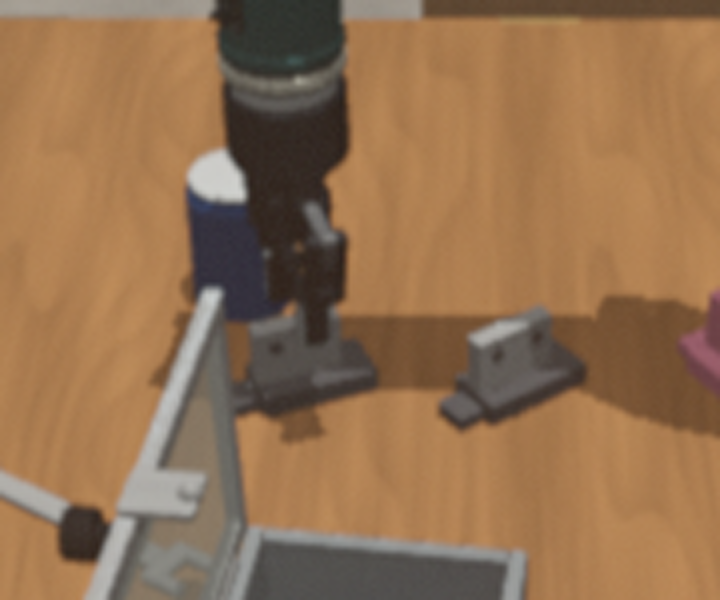

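Request:
play_rows(targets=[50,0,-15,-3,-0.005,50,0,-15,-25,-0.005,50,0,-15,-40,-0.005,50,0,-15,-40,-0.005,50,0,-15,-40,-0.005])

```text
clock: 16.57
tcp_pos: [0.5917, -0.2785, 0.0322]
tcp_rot: [[0.916, 0.402, -0.0], [0.402, -0.916, 0.0], [-0.0, -0.0, -1.0]]
force: [0.6, 0.2, 0.7]
width: 0.05
```

Request:
play_rows(targets=[8,0,0,0,0,8,0,0,0,0,8,0,0,0,0,8,0,0,0,0,8,0,0,0,0])

```text
clock: 16.98
tcp_pos: [0.5927, -0.2797, 0.0332]
tcp_rot: [[0.916, 0.401, 0.003], [0.401, -0.916, -0.001], [0.002, 0.002, -1.0]]
force: [1.3, -1.5, 4.0]
width: 0.0127
```

Request:
play_rows(targets=[8,0,0,30,0,8,0,0,70,0,8,-10,10,105,-0.1,8,-30,35,130,-0.2,8,-50,70,130,-0.3])

```text
clock: 17.4
tcp_pos: [0.5435, -0.2121, 0.1666]
tcp_rot: [[0.995, 0.103, 0.008], [0.103, -0.995, -0.004], [0.008, 0.005, -1.0]]
force: [2.2, 1.0, -4.9]
width: 0.0129
```

Request:
play_rows(targets=[8,-3,40,0,-0.1,8,-3,80,0,-0.2,8,-3,120,0,-0.234,8,-3,160,0,-0.234,8,-3,200,0,-0.234])

```text
clock: 17.82
tcp_pos: [0.5367, -0.007, 0.1611]
tcp_rot: [[0.993, -0.121, -0.003], [-0.121, -0.993, -0.0], [-0.003, 0.0, -1.0]]
force: [0.2, 0.3, -4.8]
width: 0.013
```

Request:
play_rows(targets=[8,0,35,0,0,8,0,70,0,0,8,0,95,0,0,8,0,95,0,0,8,0,95,0,0])

```text
clock: 18.23
tcp_pos: [0.5369, 0.0883, 0.161]
tcp_rot: [[0.993, -0.116, -0.003], [-0.116, -0.993, 0.0], [-0.003, 0.0, -1.0]]
force: [0.6, -0.5, -4.4]
width: 0.0131
```

Run:
```python
from h import *
s=grab('side','s12'); 
crop(s,220,180,400,400,3.5,'cs12')
o=manip.get_obs(); print(o['tcp_pos'],o['clock'],o['force'],o['width'],np.arctan2(o['tcp_rot'][1,1],o['tcp_rot'][0,1]))
```

```text
[0.53720323 0.08619272 0.16093218] 18.2833 [-0.41922649 -0.39745395 -5.58307698] 0.013052746319194937 -1.690435265015562
```

View pics/cs12.png

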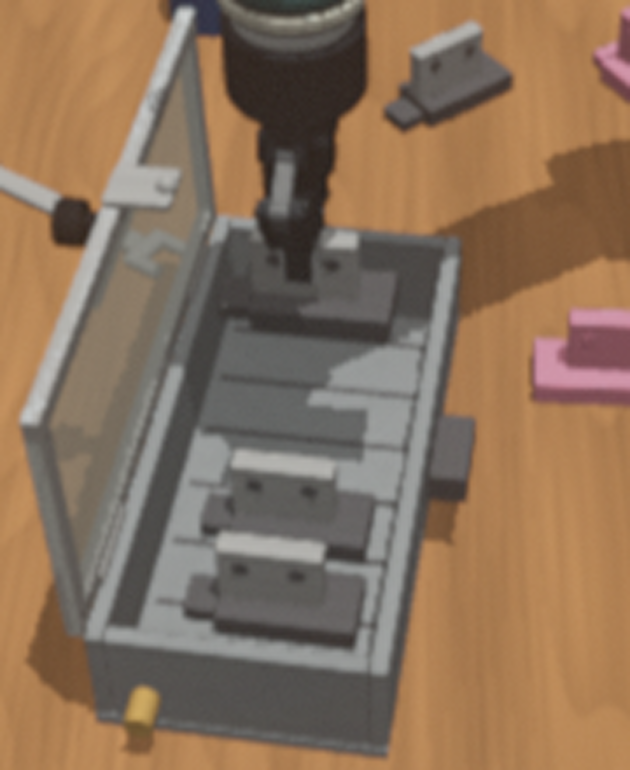

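Request:
play_rows(targets=[8,7,4,-20,0,8,7,4,-55,0,8,7,4,-90,0,8,7,4,-108,0,8,7,4,-114,0])

```text
clock: 18.7
tcp_pos: [0.5423, 0.0873, 0.0439]
tcp_rot: [[0.992, -0.123, -0.008], [-0.123, -0.992, -0.002], [-0.008, 0.003, -1.0]]
force: [-0.1, -0.7, -5.2]
width: 0.0127
```

Request:
play_rows(targets=[8,0,0,0,0,8,0,0,0,0])

```text
clock: 18.87
tcp_pos: [0.5461, 0.0893, 0.0485]
tcp_rot: [[0.992, -0.122, 0.001], [-0.122, -0.992, -0.0], [0.001, 0.0, -1.0]]
force: [1.2, 0.4, -5.7]
width: 0.0129
```

Request:
play_rows(targets=[8,-2,1,-3,0,8,-2,1,-6,0,8,-2,1,-7,0,8,-2,1,-7,0])

```text
clock: 19.2
tcp_pos: [0.5438, 0.091, 0.0414]
tcp_rot: [[0.993, -0.121, 0.001], [-0.121, -0.993, -0.0], [0.001, 0.0, -1.0]]
force: [0.3, 0.3, -5.5]
width: 0.013
```

Request:
play_rows(targets=[8,0,0,-1,0,8,0,0,-1.5,0,8,0,0,-1.5,0])

```text
clock: 19.45
tcp_pos: [0.5439, 0.091, 0.0411]
tcp_rot: [[0.993, -0.121, 0.001], [-0.121, -0.993, -0.001], [0.001, 0.001, -1.0]]
force: [-4.8, -1.0, 8.3]
width: 0.0132
```

Request:
play_rows(targets=[36,0,0,1,0,36,0,0,1,0,36,0,0,1,0,36,0,0,20,0,36,0,0,55,0])

```text
clock: 19.87
tcp_pos: [0.541, 0.0906, 0.0919]
tcp_rot: [[0.993, -0.121, -0.007], [-0.121, -0.993, -0.001], [-0.007, 0.002, -1.0]]
force: [0.1, -0.6, -0.1]
width: 0.0359
```

Request:
play_rows(targets=[50,-10,-20,40,0.1,50,-20,-60,60,0.2,50,-35,-95,60,0.3,50,-45,-135,60,0.4,50,-55,-170,60,0.5])

```text
clock: 20.28
tcp_pos: [0.4884, -0.0809, 0.1555]
tcp_rot: [[0.927, 0.375, 0.002], [0.375, -0.927, -0.001], [0.002, 0.002, -1.0]]
force: [0.5, 0.2, 0.2]
width: 0.0499
```

Run:
```python
from h import *
s=grab('side','s13'); f=grab('top','t13')
crop(s,220,180,400,400,3.5,'cs13')
o=manip.get_obs(); print(o['tcp_pos'],o['clock'],o['force'],o['width'],np.arctan2(o['tcp_rot'][1,1],o['tcp_rot'][0,1]))
ribs(f,(375,195,440,300),.059)
for r in ribs(f,(215,208,300,245),.067,140): print(boxf(r[0]).round(4))
```

```text
[ 0.48669158 -0.08693377  0.15441812] 20.3833 [ 0.08547209 -0.02447375  0.86422488] 0.0503497467651042 -1.2012985010691204
[417.5 265.4] 140 c [ 0.452  -0.2787] yaw 0.667 [59.8 15.8]
[229.  224.9] 85 c [0.5514 0.2087] yaw -0.13 [10.2 54.5]
[252.3 226.7] 84 c [0.5474 0.1481] yaw -0.135 [10.5 55.9]
[274.7 229.1] 87 c [0.5417 0.0898] yaw -0.137 [10.6 54.7]
[-0.0028  0.0905]
[0.0006 0.0299]
[ 0.002  -0.0287]
```

View pics/cs13.png

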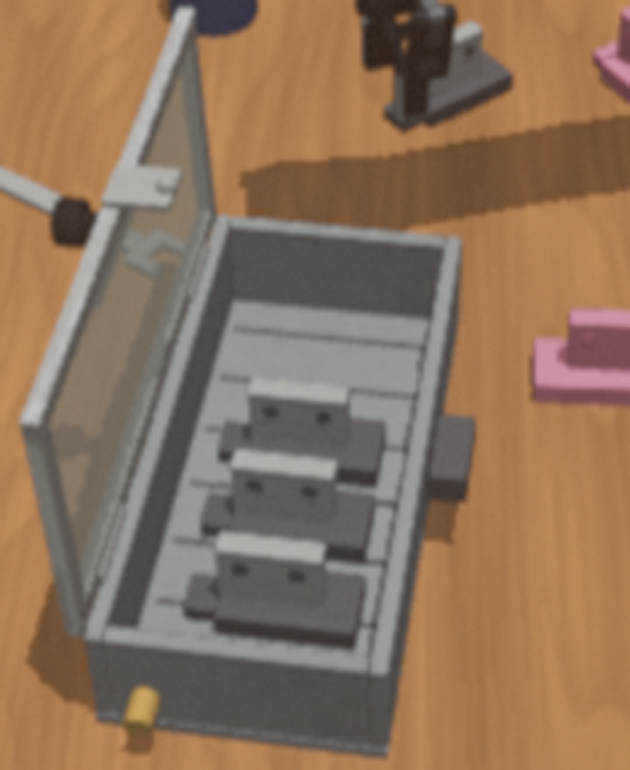

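View pics/t13.png

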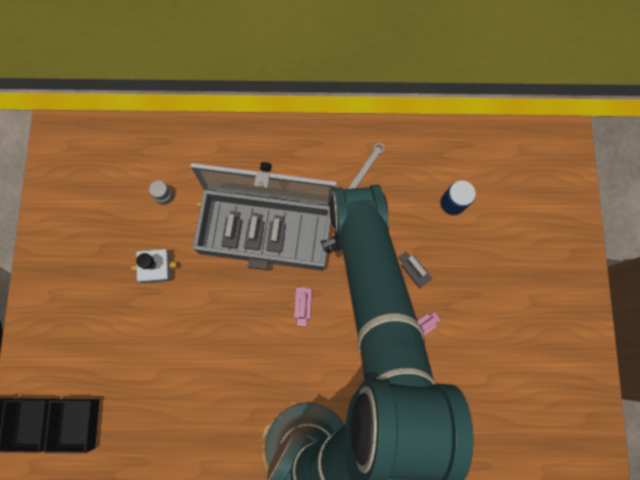

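Request:
play_rows(targets=[50,-8,-40,0,0.1,50,-16,-80,0,0.2,50,-24,-120,0,0.29,50,-32,-160,0,0.29,50,-33,-186,0,0.29])

```text
clock: 20.8
tcp_pos: [0.4539, -0.2692, 0.1545]
tcp_rot: [[0.787, 0.616, -0.001], [0.616, -0.787, -0.002], [-0.001, 0.001, -1.0]]
force: [-0.5, -0.6, -0.4]
width: 0.0498
```

Request:
play_rows(targets=[50,0,0,-20,0,50,0,0,-55,0,50,0,0,-82,0,50,0,0,-82,0])

```text
clock: 21.13
tcp_pos: [0.4525, -0.2632, 0.068]
tcp_rot: [[0.785, 0.619, -0.007], [0.619, -0.785, 0.005], [-0.003, -0.008, -1.0]]
force: [0.3, 0.5, -0.5]
width: 0.0498
```

Run:
```python
from h import *
s=grab('side','s14'); 
crop(s,260,110,440,260,4,'cs14')
o=manip.get_obs(); print(o['tcp_pos'],o['clock'],o['force'],o['width'],np.arctan2(o['tcp_rot'][1,1],o['tcp_rot'][0,1]))
```

```text
[ 0.45419867 -0.26356934  0.07038791] 21.1833 [ 0.11467921 -1.04230137  1.48735577] 0.049926254433531346 -0.9019047359110197
```

View pics/cs14.png

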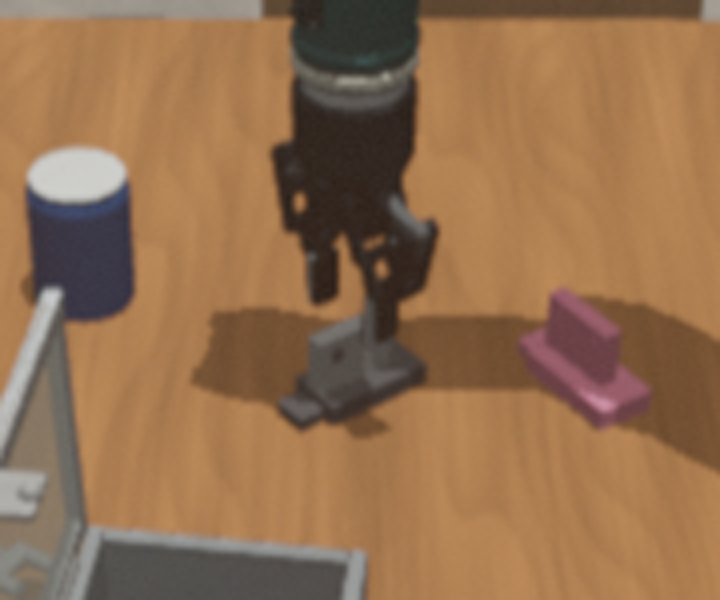

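Request:
play_rows(targets=[50,-1,-9,-3,-0.005,50,-1,-9,-25,-0.005,50,-1,-9,-40,-0.005,50,-1,-9,-40,-0.005,50,-1,-9,-40,-0.005])

```text
clock: 21.6
tcp_pos: [0.4554, -0.2746, 0.0337]
tcp_rot: [[0.788, 0.616, 0.001], [0.616, -0.788, -0.001], [0.0, 0.002, -1.0]]
force: [1.0, 0.1, -0.4]
width: 0.0502
```

Request:
play_rows(targets=[8,0,0,0,0,8,0,0,0,0,8,0,0,0,0,8,0,0,0,0,8,0,0,0,0])

```text
clock: 22.02
tcp_pos: [0.4556, -0.2746, 0.0338]
tcp_rot: [[0.788, 0.616, 0.002], [0.616, -0.788, -0.002], [0.001, 0.003, -1.0]]
force: [-0.9, -0.2, 7.6]
width: 0.0127
```

Request:
play_rows(targets=[8,0,0,30,0,8,0,0,70,0,8,5,10,105,-0.1,8,20,35,130,-0.2,8,35,70,130,-0.3])

```text
clock: 22.43
tcp_pos: [0.492, -0.2077, 0.1675]
tcp_rot: [[0.939, 0.345, 0.008], [0.345, -0.939, -0.006], [0.006, 0.008, -1.0]]
force: [2.2, -0.3, -5.3]
width: 0.0127
```

Request:
play_rows(targets=[8,10,38,0,-0.12,8,20,76,0,-0.24,8,30,114,0,-0.36,8,38,152,0,-0.485,8,41,190,0,-0.485])

```text
clock: 22.85
tcp_pos: [0.5305, -0.0129, 0.1619]
tcp_rot: [[0.992, -0.127, -0.001], [-0.127, -0.992, -0.0], [-0.001, 0.001, -1.0]]
force: [0.5, 0.3, -5.2]
width: 0.0129
```

Request:
play_rows(targets=[8,0,35,0,0,8,0,46,0,0,8,0,46,0,0,8,0,46,0,0])

```text
clock: 23.18
tcp_pos: [0.5296, 0.0325, 0.1618]
tcp_rot: [[0.993, -0.119, -0.002], [-0.119, -0.993, -0.001], [-0.002, 0.001, -1.0]]
force: [0.1, -0.7, -6.1]
width: 0.0127
```

Run:
```python
from h import *
s=grab('side','s15'); 
crop(s,220,180,400,400,3.5,'cs15')
o=manip.get_obs(); print(o['tcp_pos'],o['clock'],o['force'],o['width'],np.arctan2(o['tcp_rot'][1,1],o['tcp_rot'][0,1]))
```

```text
[0.52979565 0.03099984 0.161785  ] 23.2333 [-0.46600885 -0.60646148 -5.32175223] 0.012806772695180489 -1.692393997188063
```

View pics/cs15.png

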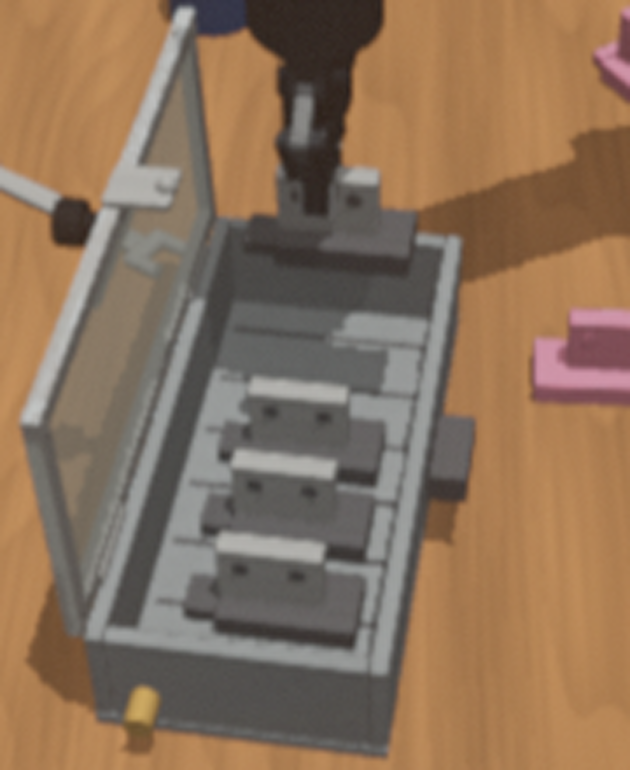

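Request:
play_rows(targets=[8,7,0,-20,0,8,7,0,-55,0,8,7,0,-90,0,8,7,0,-108,0,8,7,0,-114,0])

```text
clock: 23.65
tcp_pos: [0.5346, 0.0292, 0.0448]
tcp_rot: [[0.992, -0.124, -0.007], [-0.124, -0.992, -0.002], [-0.007, 0.002, -1.0]]
force: [0.1, -0.1, -5.5]
width: 0.0127
```

Request:
play_rows(targets=[8,0,0,-2,0,8,0,0,-4,0,8,0,0,-4,0,8,0,0,-4,0])

```text
clock: 23.98
tcp_pos: [0.5387, 0.0318, 0.0459]
tcp_rot: [[0.993, -0.122, 0.003], [-0.122, -0.993, -0.0], [0.003, -0.0, -1.0]]
force: [-0.0, -0.5, -4.7]
width: 0.0129
```

Request:
play_rows(targets=[8,-1,0,-2,0,8,-1,0,-4,0,8,-1,0,-4.5,0,8,-1,0,-4.5,0])

```text
clock: 24.32
tcp_pos: [0.5372, 0.0319, 0.0418]
tcp_rot: [[0.993, -0.121, 0.002], [-0.121, -0.993, -0.001], [0.002, 0.001, -1.0]]
force: [-2.8, -1.0, 7.4]
width: 0.0126
```

Request:
play_rows(targets=[36,0,0,1,0,36,0,0,1,0,36,0,0,1,0,36,0,0,20,0,36,0,0,55,0])

```text
clock: 24.73
tcp_pos: [0.5338, 0.0318, 0.0924]
tcp_rot: [[0.993, -0.121, -0.007], [-0.121, -0.993, -0.0], [-0.007, 0.001, -1.0]]
force: [0.5, -0.8, -0.5]
width: 0.0361
```

Request:
play_rows(targets=[36,0,0,40,0,36,-20,-30,70,0,36,-40,-65,80,0,36,-60,-100,80,0,36,-80,-135,80,0])

```text
clock: 25.15
tcp_pos: [0.4574, -0.1026, 0.1765]
tcp_rot: [[0.993, -0.12, 0.003], [-0.12, -0.993, -0.001], [0.004, 0.001, -1.0]]
force: [0.6, -1.6, 0.1]
width: 0.0356
```

Run:
```python
from h import *
s=grab('side','s16'); f=grab('top','t16')
crop(s,220,180,400,400,3.5,'cs16')
o=manip.get_obs(); print(o['tcp_pos'],o['clock'],o['force'],o['width'],np.arctan2(o['tcp_rot'][1,1],o['tcp_rot'][0,1]))
for r in ribs(f,(215,208,322,250),.067,140): print(boxf(r[0]).round(4))
crop(f,180,150,345,275,4.5,'ct16')
```

```text
[ 0.45409739 -0.10789668  0.17508418] 25.25 [-0.22289587  0.76701571 -0.38949956] 0.035968991897723415 -1.7023806194927182
[229.  224.8] 82 c [0.5519 0.2087] yaw -0.132 [10.  54.5]
[252.3 226.8] 79 c [0.5472 0.1482] yaw -0.143 [10.2 52.3]
[274.8 229.1] 85 c [0.5418 0.0898] yaw -0.125 [10.3 54.7]
[297.3 233.2] 85 c [0.5315 0.0313] yaw -0.127 [10.6 54.3]
[-0.0023  0.0906]
[0.0004 0.0299]
[ 0.0021 -0.0287]
[-0.001 -0.088]
```

View pics/cs16.png

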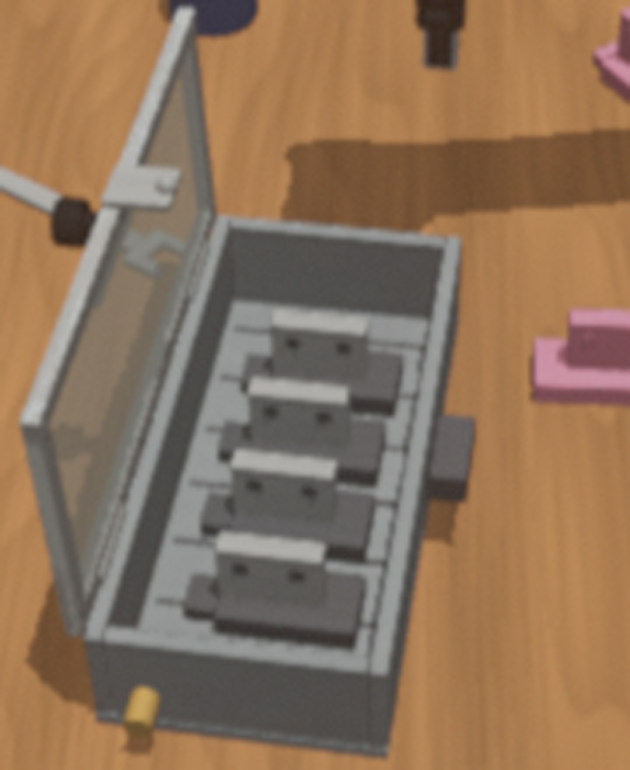

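View pics/ct16.png

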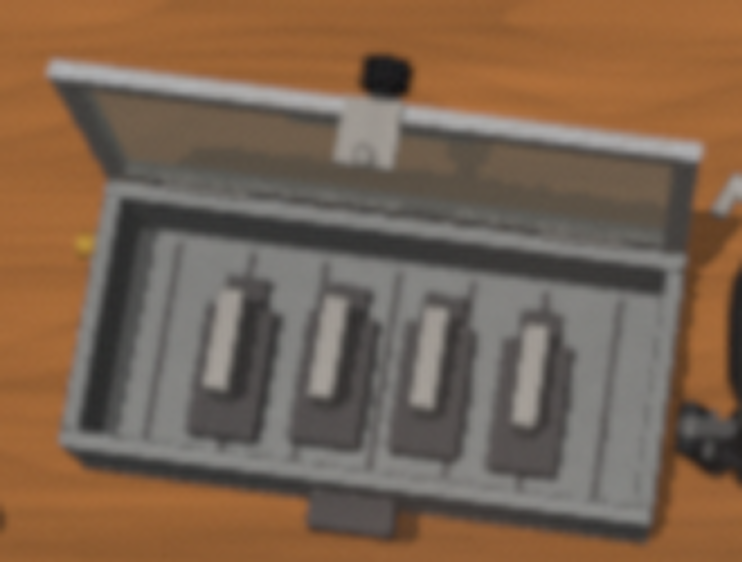

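Run:
```python
from h import *
f=load('t16'); s=load('s16')
for u,v in [(50,62),(48,75),(702,145),(698,160),(385,75)]:
    p=onz(f,180+u/4.5,150+v/4.5,.236); print(p.round(4),boxf(p).round(4))
crop(s,210,170,300,380,3.6,'cl16')
# side-view predictions for lid corner for angles
c=np.array([.5437,.120]);ex=np.array([np.cos(.1216),-np.sin(.1216)]);ey=np.array([np.sin(.1216),np.cos(.1216)])
for th in (1.5,1.57,1.65,1.7):
    for yb in (.17,-.17):
        xb=.08-.16*np.cos(th); z=.076+.16*np.sin(th); p=[*(c+ex*xb+ey*yb),z]; print(th,yb,proj(s,p).round(1),proj(f,p).round(1))
```

```text
[0.6556 0.2764 0.236 ] [0.0924 0.1704]
[0.6485 0.277  0.236 ] [0.0853 0.1701]
[ 0.6146 -0.0606  0.236 ] [ 0.0926 -0.1691]
[ 0.6065 -0.0586  0.236 ] [ 0.0843 -0.1681]
[0.6505 0.1031 0.236 ] [ 0.1084 -0.0023]
1.5 0.17 [241.2 300.4] [188.8 173.3]
1.5 -0.17 [283.2 181.7] [334.5 191.9]
1.57 0.17 [234.5 299.6] [189.7 168.7]
1.57 -0.17 [278.  181.1] [335.1 187.3]
1.65 0.17 [227. 299.] [190.7 163.6]
1.65 -0.17 [272.  180.8] [335.7 182.1]
1.7 0.17 [222.3 298.8] [191.4 160.5]
1.7 -0.17 [268.3 180.8] [336.1 178.9]
```

View pics/cl16.png

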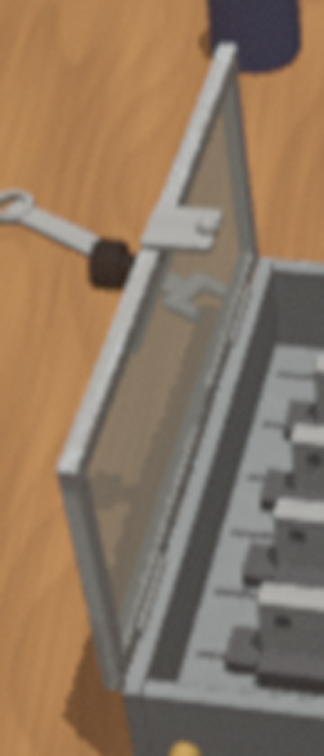

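Request:
play_rows(targets=[0,0,0,40,0,0,0,0,80,0,0,0,0,120,0,0,30,20,130,0,0,60,45,130,0])

```text
clock: 25.67
tcp_pos: [0.52, -0.0582, 0.31]
tcp_rot: [[0.992, -0.127, 0.009], [-0.127, -0.992, -0.004], [0.01, 0.002, -1.0]]
force: [0.9, -0.3, 0.8]
width: -0.0
```

Request:
play_rows(targets=[0,30,22,0,0,0,60,44,0,0,0,90,66,0,0,0,120,88,0,0,0,150,108,0,0])

```text
clock: 26.08
tcp_pos: [0.6687, 0.0538, 0.3047]
tcp_rot: [[0.993, -0.12, -0.0], [-0.12, -0.993, 0.0], [-0.0, -0.0, -1.0]]
force: [-0.2, -0.1, 0.2]
width: 0.0001
```

Run:
```python
from h import *
o=manip.get_obs(); print(o['tcp_pos'],boxf(o['tcp_pos'],(.5437,.12)),o['clock'],o['force'],o['width'],np.arctan2(o['tcp_rot'][1,1],o['tcp_rot'][0,1]))
```

```text
[0.66872886 0.05380295 0.3046626 ] [ 0.13213537 -0.05054217] 26.0833 [-0.1556261  -0.08947609  0.17778707] 5.17925209437805e-05 -1.6913064578712125
```

Request:
play_rows(targets=[0,0,-6,-35,0,0,0,-6,-70,0,0,0,-6,-98,0,0,0,-6,-98,0,0,0,-6,-98,0])

```text
clock: 26.5
tcp_pos: [0.6667, 0.046, 0.2056]
tcp_rot: [[0.993, -0.121, -0.003], [-0.121, -0.993, 0.0], [-0.003, 0.0, -1.0]]
force: [0.9, -0.6, 1.2]
width: -0.0006
```

Run:
```python
from h import *
s=grab('side','s17'); crop(s,180,100,400,400,2.6,'cs17')
o=manip.get_obs(); print(o['tcp_pos'],boxf(o['tcp_pos'],(.5437,.12)),o['clock'],o['force'],o['width'])
c=np.array([.5437,.120]);ex=np.array([np.cos(.1216),-np.sin(.1216)]);ey=np.array([np.sin(.1216),np.cos(.1216)])
r=.13
for th in np.arange(1.6,0.0,-.1):
    # finger front side at x_b = tcp-11mm; contact at tip
    xb=.08-r*np.cos(th)+.008*np.sin(th); z=.076+r*np.sin(th)+.008*np.cos(th)
    w=c+ex*(xb+.011)-ey*.057
    print(round(th,2),w.round(4),round(z,4))
```

```text
[0.66804178 0.04617505 0.20795785] [ 0.13237862 -0.05819709] 26.55 [ 0.07294867 -0.00096967  0.66760381] 0.00019087360855474608
1.6 [0.6388 0.051 ] 0.2057
1.5 [0.6259 0.0525] 0.2062
1.4 [0.613  0.0541] 0.2055
1.3 [0.6002 0.0557] 0.2034
1.2 [0.5878 0.0572] 0.2001
1.1 [0.5757 0.0587] 0.1955
1.0 [0.5641 0.0601] 0.1897
0.9 [0.5531 0.0614] 0.1828
0.8 [0.5429 0.0627] 0.1748
0.7 [0.5335 0.0638] 0.1659
0.6 [0.5251 0.0648] 0.156
0.5 [0.5177 0.0658] 0.1453
0.4 [0.5114 0.0665] 0.134
0.3 [0.5062 0.0672] 0.1221
0.2 [0.5022 0.0676] 0.1097
0.1 [0.4995 0.068 ] 0.0969
```

View pics/cs17.png

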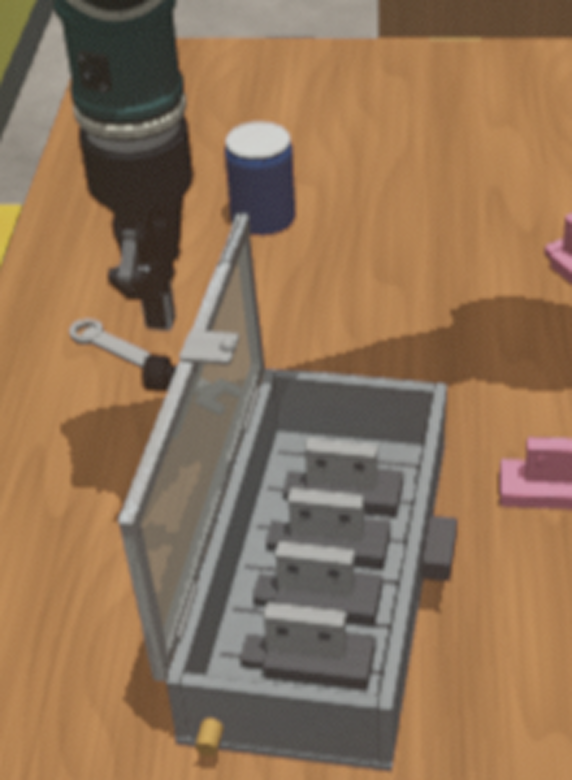

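Request:
play_rows(targets=[0,-25,3,-1,0,0,-36,5,-1,0,0,-48,7,-1,0,0,-60,8,-2,0,0,-70,10,-4,0])

```text
clock: 26.97
tcp_pos: [0.5996, 0.0554, 0.2069]
tcp_rot: [[0.993, -0.121, 0.008], [-0.121, -0.993, -0.0], [0.008, -0.001, -1.0]]
force: [1.3, -2.5, 0.6]
width: -0.0003
```

Request:
play_rows(targets=[0,-11,1,-3,0,0,-22,3,-7,0,0,-34,4,-13,0,0,-45,5,-20,0,0,-55,6,-28,0])

```text
clock: 27.38
tcp_pos: [0.5449, 0.0624, 0.179]
tcp_rot: [[0.993, -0.121, 0.009], [-0.121, -0.993, 0.001], [0.008, -0.002, -1.0]]
force: [0.6, 0.1, 2.5]
width: -0.0002
```

Run:
```python
from h import *
s=grab('side','s18'); crop(s,180,100,400,400,2.6,'cs18')
o=manip.get_obs(); print(o['tcp_pos'],boxf(o['tcp_pos'],(.5437,.12)),o['clock'],o['force'],o['width'])
```

```text
[0.54171005 0.0624626  0.1768434 ] [ 0.00500406 -0.05735391] 27.4333 [-2.22227441 -0.21951771 -1.44477387] 0.00013498582141526378
```

View pics/cs18.png

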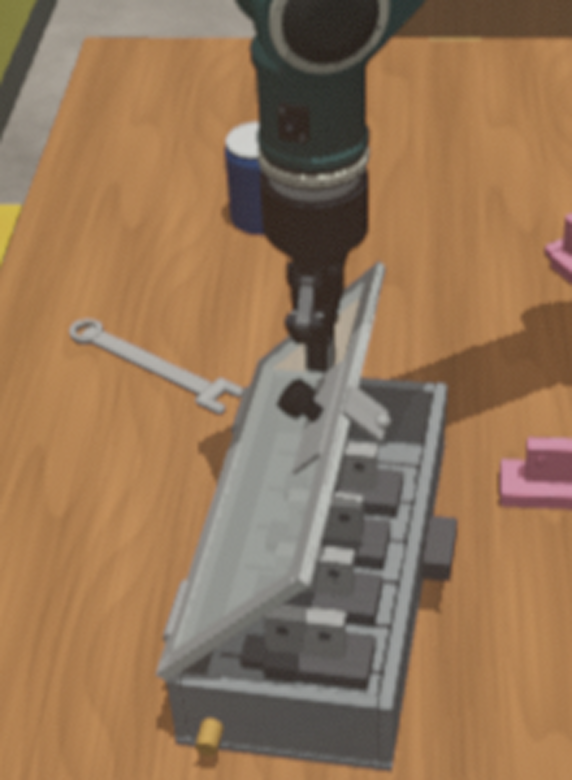

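Request:
play_rows(targets=[0,-9,1,-9,0,0,-17,2,-19,0,0,-25,3,-30,0,0,-31,4,-41,0,0,-36,4,-53,0])

```text
clock: 27.85
tcp_pos: [0.5086, 0.0663, 0.1245]
tcp_rot: [[0.993, -0.121, 0.006], [-0.121, -0.993, 0.0], [0.006, -0.001, -1.0]]
force: [-0.2, 0.3, 1.1]
width: 0.0002
```

Request:
play_rows(targets=[0,-4,1,-12,0,0,-7,1,-25,0,0,-8,1,-29,0])

```text
clock: 28.1
tcp_pos: [0.5006, 0.0672, 0.0949]
tcp_rot: [[0.993, -0.121, 0.004], [-0.121, -0.993, 0.0], [0.004, -0.001, -1.0]]
force: [-4.3, -1.2, 25.1]
width: 0.0002
```

Run:
```python
from h import *
s=grab('side','s19'); crop(s,180,100,400,400,2.6,'cs19')
o=manip.get_obs(); print(o['tcp_pos'],boxf(o['tcp_pos'],(.5437,.12)),o['clock'],o['force'],o['width'])
```

```text
[0.50052584 0.06717251 0.09501581] [-0.03644735 -0.05767445] 28.15 [ 0.20162983 -0.23005968  0.42728633] 0.00010705884454012691
```

View pics/cs19.png

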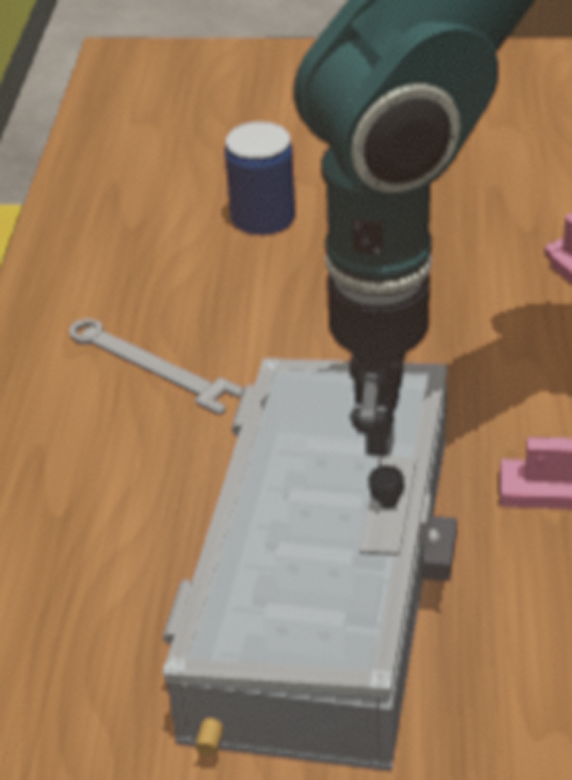

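Request:
play_rows(targets=[0,-10,1,0,0,0,-18,2,-3,0,0,-18,2,-7,0,0,-18,2,-10,0])

```text
clock: 28.48
tcp_pos: [0.4869, 0.069, 0.0875]
tcp_rot: [[0.992, -0.122, 0.014], [-0.122, -0.993, 0.001], [0.014, -0.003, -1.0]]
force: [2.6, -1.2, 3.9]
width: 0.0
```

Request:
play_rows(targets=[0,0,0,-1,0,0,0,0,-2,0,0,0,0,-2,0])

```text
clock: 28.73
tcp_pos: [0.4833, 0.0688, 0.0843]
tcp_rot: [[0.993, -0.121, 0.006], [-0.121, -0.993, -0.001], [0.006, -0.0, -1.0]]
force: [-1.9, -1.8, 21.4]
width: -0.0001
```

Request:
play_rows(targets=[0,0,0,30,0,0,0,0,70,0,0,0,30,95,0,0,-10,70,95,0,0,-20,110,95,0])

```text
clock: 29.15
tcp_pos: [0.4615, 0.1793, 0.1786]
tcp_rot: [[0.992, -0.125, 0.005], [-0.125, -0.992, 0.001], [0.005, -0.001, -1.0]]
force: [-0.2, 0.4, -0.8]
width: 0.0001
```

Request:
play_rows(targets=[0,-3,40,0,0.1,0,-6,80,0,0.2,0,-9,120,0,0.3,0,-12,160,0,0.4,0,-15,200,0,0.4])

```text
clock: 29.57
tcp_pos: [0.4446, 0.3802, 0.1765]
tcp_rot: [[0.96, 0.279, -0.0], [0.279, -0.96, -0.0], [-0.0, 0.0, -1.0]]
force: [0.9, 0.1, 0.7]
width: 0.0002
```

Run:
```python
from h import *
s=grab('side','s20'); crop(s,160,170,400,480,2.4,'cs20')
f=grab('top','t20'); crop(f,120,150,345,285,3.5,'ct20')
o=manip.get_obs(); print(o['tcp_pos'],o['clock'],o['force'],o['width'],o['joint_pos'].round(2))
```

```text
[0.44169771 0.38630926 0.17701017] 29.6667 [ 0.22032788 -0.53047931  0.16219191] 0.00021440475422411758 [-0.3   0.51 -0.62  1.78  0.34  0.96 -2.34]
```

View pics/cs20.png

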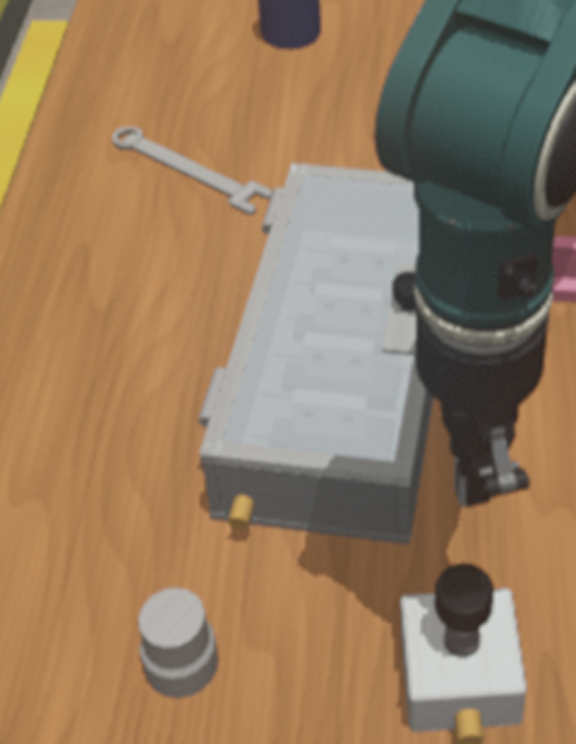

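View pics/ct20.png

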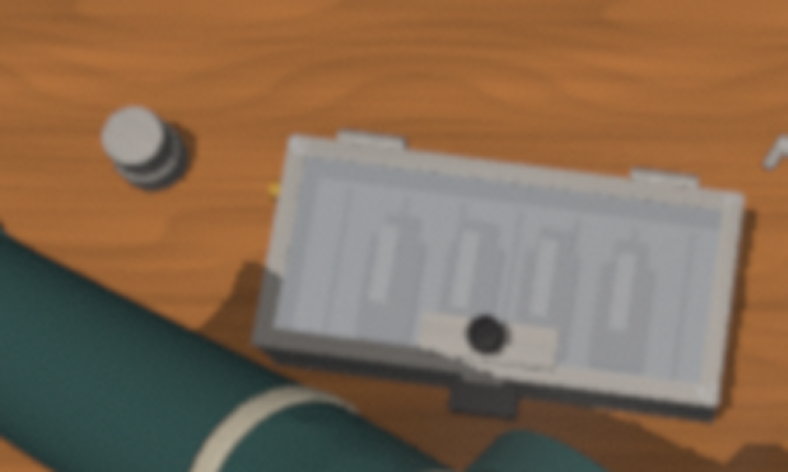

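Request:
play_rows(targets=[0,5,23,0,0,0,5,23,-15,0,0,5,23,-35,0,0,5,23,-50,0,0,5,23,-50,0])

```text
clock: 30.08
tcp_pos: [0.4487, 0.3993, 0.1232]
tcp_rot: [[0.961, 0.275, -0.004], [0.275, -0.961, -0.004], [-0.005, 0.003, -1.0]]
force: [0.0, -0.3, -1.2]
width: -0.0002
```

Run:
```python
from h import *
s=grab('side','s21'); crop(s,280,340,430,480,4,'cs21')
o=manip.get_obs(); print(o['tcp_pos'],o['clock'],o['force'],o['width'])
```

```text
[0.44940521 0.40026786 0.1248768 ] 30.1333 [ 0.63232298  0.6632506  -0.2579862 ] -0.00016653335368681287
```

View pics/cs21.png

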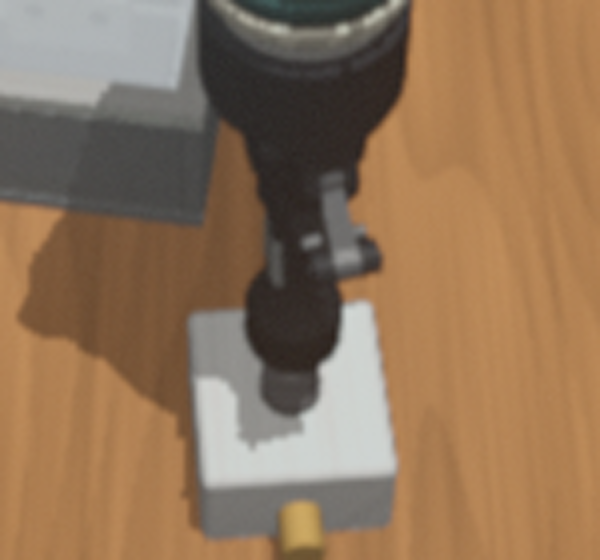

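Above the out knob (crop 295,310). Shift 7 mm in y and push down.

Request:
play_rows(targets=[0,-1,7,0,0,0,-1,7,-6,0,0,-1,7,-14,0,0,-1,7,-22,0,0,-1,7,-26,0])

```text
clock: 30.55
tcp_pos: [0.4495, 0.4092, 0.1001]
tcp_rot: [[0.961, 0.276, 0.001], [0.276, -0.961, 0.001], [0.001, -0.001, -1.0]]
force: [0.8, -0.6, 1.3]
width: 0.0001
```

Request:
play_rows(targets=[0,0,0,0,0,0,0,0,0,0])

```text
clock: 30.72
tcp_pos: [0.4493, 0.4081, 0.0995]
tcp_rot: [[0.961, 0.275, -0.001], [0.275, -0.961, -0.001], [-0.001, 0.001, -1.0]]
force: [0.6, -0.2, 0.1]
width: 0.0001
```

Request:
play_rows(targets=[0,0,0,-1,0,0,0,0,-2,0,0,0,0,-3,0,0,0,0,-3,0])

```text
clock: 31.05
tcp_pos: [0.4496, 0.4085, 0.0981]
tcp_rot: [[0.961, 0.275, 0.001], [0.275, -0.961, -0.001], [0.0, 0.001, -1.0]]
force: [-2.4, -2.2, 7.7]
width: -0.0002
```

Request:
play_rows(targets=[0,0,0,30,0,0,0,0,70,0,0,0,0,110,0,0,-10,-30,140,0,0,-20,-60,150,0])

```text
clock: 31.47
tcp_pos: [0.4301, 0.3514, 0.2514]
tcp_rot: [[0.961, 0.278, 0.005], [0.278, -0.961, 0.006], [0.007, -0.004, -1.0]]
force: [1.0, -0.3, 0.1]
width: -0.0001
```

Request:
play_rows(targets=[0,-10,-40,0,0,0,-10,-80,0,0,0,-10,-120,0,0,0,-10,-160,0,0,0,-10,-200,0,0])

```text
clock: 31.88
tcp_pos: [0.4189, 0.1466, 0.2471]
tcp_rot: [[0.961, 0.275, 0.001], [0.275, -0.961, -0.0], [0.001, 0.001, -1.0]]
force: [1.3, 0.0, 0.4]
width: 0.0001
```

Request:
play_rows(targets=[0,0,-40,0,0,0,0,-80,0,0,0,0,-120,0,0,0,0,-160,0,0,0,0,-200,0,0])

```text
clock: 32.3
tcp_pos: [0.419, -0.0534, 0.2474]
tcp_rot: [[0.961, 0.275, 0.001], [0.275, -0.961, -0.001], [0.001, 0.001, -1.0]]
force: [0.3, -0.6, -0.1]
width: -0.0002
```

Request:
play_rows(targets=[0,0,-40,0,0,0,0,-80,0,0,0,0,-80,0,0,0,0,-80,0,0,0,0,-80,0,0])

```text
clock: 32.72
tcp_pos: [0.4193, -0.1308, 0.2469]
tcp_rot: [[0.961, 0.275, -0.0], [0.275, -0.961, 0.0], [-0.0, -0.0, -1.0]]
force: [0.0, 0.3, 0.1]
width: 0.0003
```

Run:
```python
from h import *
s=grab('side','s22'); crop(s,200,180,400,480,2,'cs22a'); crop(s,310,390,400,480,6,'cs22b')
f=grab('top','t22')
o=manip.get_obs(); print(o['tcp_pos'],o['clock'],o['force'],o['width'])
crop(f,120,150,345,285,3.5,'ct22')
import numpy as np
a=np.hstack([cv2.imread('pics/cs22a.png')[:540],cv2.imread('pics/cs22b.png')[:540,:400]]); cv2.imwrite('pics/cs22c.png',a)
for r in ribs(f,(220,205,310,250),.067,150): print(boxf(r[0]))
```

```text
[ 0.41954641 -0.12990901  0.24697857] 32.8167 [-1.79260349  0.47054888  0.09159397] -3.173382161562227e-05
[225.8 218.6] 300 c [0.5684 0.2178] yaw -0.053 [ 36.3 102.6]
[242.9 230.1] 393 c [0.5383 0.1722] yaw -0.06 [117.3  85. ]
[261.4 211.8] 80 c [0.5877 0.1257] yaw 0.952 [34.5 30.8]
[274.7 213.3] 75 c [0.5839 0.0911] yaw -1.175 [26.9 36.3]
[289.4 223.9] 170 c [0.556  0.0521] yaw -0.205 [31.3 99.5]
[307.5 220.1] 48 c [0.5667 0.0053] yaw 0.166 [40.2 13. ]
[252.4 226.6] 99 c [0.5476 0.1479] yaw -0.133 [12.2 56.7]
[274.9 228.7] 90 c [0.5427 0.0895] yaw -0.12 [11.1 54.4]
[297.4 232.9] 88 c [0.5324 0.031 ] yaw -0.117 [11.  54.3]
[308.  242.2] 43 c [0.5079 0.0034] yaw -0.06 [47.5  7.7]
[271.9 246. ] 86 c [0.4968 0.096 ] yaw 1.449 [18.4 33.4]
[0.01299134 0.10158781]
[-0.01133412  0.05275679]
[0.04332403 0.01256696]
[ 0.04374507 -0.02225907]
[ 0.02071813 -0.06440737]
[ 0.03704538 -0.10950979]
[0.00083672 0.02976687]
[ 0.00304592 -0.02884159]
[-0.00015677 -0.08815216]
[-0.02110984 -0.11857242]
[-0.04334   -0.0279417]
```

View pics/cs22c.png

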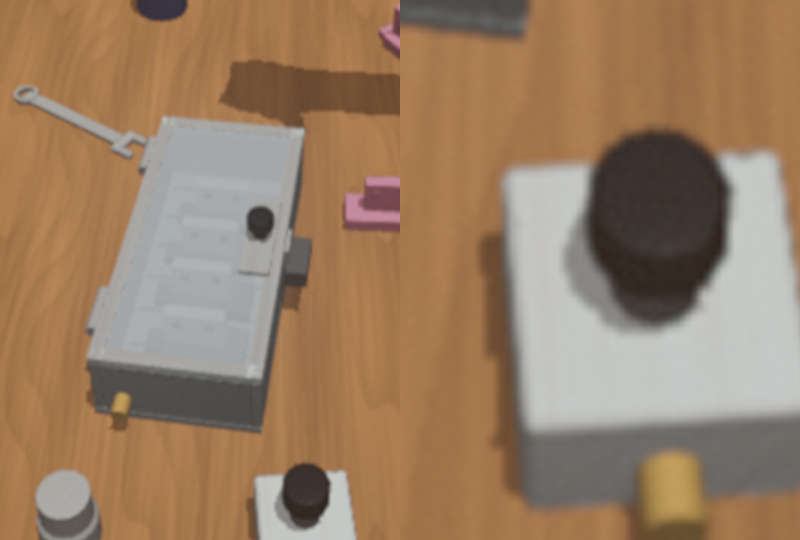

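View pics/ct22.png

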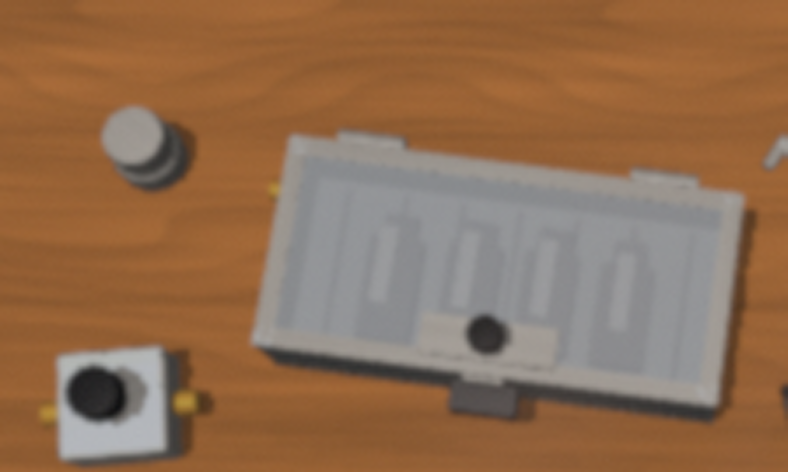

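View pics/t22.png

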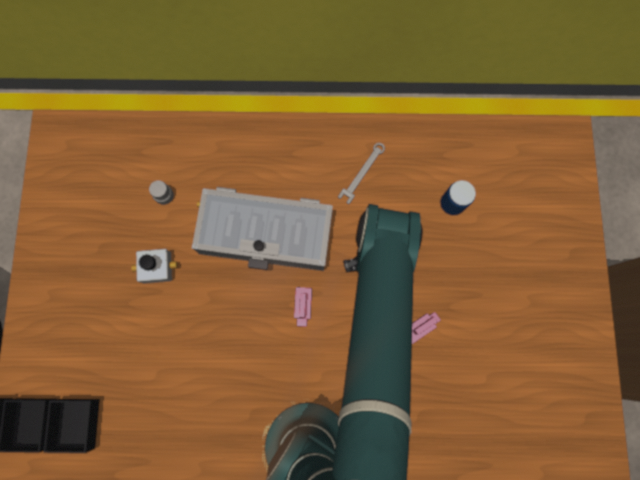

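Run:
```python
from h import *
print(manip.finish_job())
```

```text
the job is handed in; nothing more can be done
None
```

The job is done and handed in at about 33 s on the robot's clock. I pulled the air knob out to its stop and stood all four adapters in the box. Then I pressed the lid shut past its catch and pushed the knob home. The two pink look-alikes, the tin, the wrench and the socket were not touched.

**Row:** With the lid open, the four adapters measured y ≈ +91, +30, −29 and −88 mm along the box. All were within 3 mm of its middle line and about 0.02 rad of front to back. With the lid shut I could re-measure three of them through it, and they had not moved more than about 1 mm. The fourth merged with a reflection in the colour mask, so I only confirmed by eye that it looks in place.

**Lid:** It stopped at 84.3 mm under 21 N, and its shut height is 84 mm. The last pictures show it flat.

**Knob:** The fingertips met its top at 98.1 mm, and its home height is 98 mm. The last picture shows it down.

**Disagreements:**
- The two cameras differed by about 4 to 8 mm in y, so I used values between them and corrected on contact.
- While setting down the second adapter I pressed with up to 32 N before easing off. It was still placed correctly.

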